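# Dock a ticket-machine base and fit its buried modules

### The job

First, with its nests still empty, walk the heavy ticket-machine base forward by pushing only its two black corner bumpers in turn - never the glass window between them, and never letting it swing more than about 15 degrees out of square - until it rests flush and square against the yellow stop bar, between the cheeks. Only then fit every module found in the green tote fully down into the nest of its own shape; the loose white covers lying over them go flat on the blue mat, rib up. At the end the base must still be flush against the bar; leave the mug and the bottle where they stand.

Things in the scene. Friction and masses are not known exactly. Their poses are not given: they have to be found in the camera images.
- case: heavy grey ticket-machine base, 2.2 kg, 120 (x) x 270 (y) x 55 mm tall, origin centre of underside, x away from robot; needs about 6 to 20 N to slide. Near face: black rubber bumpers 42 mm wide at y = +113 and -113 mm, front at x = -73 mm, 5 to 47 mm high: push only these; between them (|y| < 82 mm) a glass window, front at x = -63 mm. Three nests 14 mm deep in its top
- nest_round (a point): centre of the floor of the round nest, 66 mm across, 14 mm deep, 41 mm above the case's underside, at the case's +y end; axes as the case's
- nest_long (a point): centre of the floor of the oblong nest, 96 mm (case x) by 50 mm (case y), 14 mm deep, in the middle of the case; axes as the case's
- nest_tee (a point): reference point on the floor of the T-shaped nest at the case's -y end, 14 mm deep: the reader belongs with its centre point above this one and its axes along the case's axes (stem away from the robot); 3 mm clearance all round, as for the other nests
- dock: fixed yellow frame: stop bar 392 mm long (its y), 30 mm tall, with a cheek 45 mm long at each end towards the robot, 360 mm apart inside. Origin on the table at the middle of the stop face, x away from the robot into the bar. The base is home when its far face (60 mm from its origin) touches the stop face squarely, its origin then at x = -60 mm here
- tote: fixed green open tote, 240 x 240 mm, 60 mm tall, walls 5 mm, origin centre of underside, inner floor at 5 mm. Along both y sides inside runs a shoulder, 54 mm high and 15 mm wide, on which covers lie; free inside: 200 mm in y between shoulders, 230 mm in x. Modules stand on its floor
- mat: flat fixed blue mat on the table, 240 mm (its x) by 210 mm (its y), 3 mm thick, origin at the centre of its underside
- cover1_grip (a point): loose white cover, 160 g: plate 62 mm (its x) by 222 mm (its y), 7 mm thick, with a black grip rib on top 16 mm wide (x), 80 mm long (y), from 7 to 37 mm above the underside. This point: middle of the rib, 22 mm above the underside. Starts lying across the tote's two shoulders, over the modules; may be absent
- cover2_grip (a point): loose white cover, 160 g: plate 62 mm (its x) by 222 mm (its y), 7 mm thick, with a black grip rib on top 16 mm wide (x), 80 mm long (y), from 7 to 37 mm above the underside. This point: middle of the rib, 22 mm above the underside. Starts lying across the tote's two shoulders, over the modules; may be absent
- cover3_grip (a point): loose white cover, 160 g: plate 62 mm (its x) by 222 mm (its y), 7 mm thick, with a black grip rib on top 16 mm wide (x), 80 mm long (y), from 7 to 37 mm above the underside. This point: middle of the rib, 22 mm above the underside. Starts lying across the tote's two shoulders, over the modules; may be absent
- roll_mid (a point): orange round ticket-roll cassette, 60 mm across, 44 mm tall, 220 g; this point is its centre, half-way up. Belongs in the round nest. May be absent
- battery_mid (a point): blue oblong battery pack, 90 mm (its x) by 44 mm (its y), 44 mm tall, 280 g; this point is its centre, half-way up. Belongs in the oblong nest, either way round. May be absent
- reader_mid (a point): red T-shaped card reader, 44 mm tall, 220 g: bar 20 mm (its x, -36 to -16 mm) by 72 mm (its y), with a stem 44 mm long (x -16 to +28 mm) and 32 mm wide (y) on the bar's middle. This point is its centre of mass, on the stem, half-way up. Starts upright in the tote, goes in the T-shaped nest. May be absent
- mug: white mug, 90 mm tall, on the table beyond the mat; bystander
- spray: closed bottle, 160 mm tall, beyond the tote; bystander
There are look-alikes about, which are no part of the job. Leave any orange look-alike of the part that bears cover1_grip alone. Leave any red look-alike of the part that bears cover3_grip alone.

How it is judged:
By the outcome, as a careful person would: the job done as asked, in the order asked, and still so for the second after the job is handed in, with the robot touching nothing.
Of cover1, cover2, cover3 only 2 to 3 are there at a start; the rules pass over those that are not, and their reading is None.
Of roll, battery, reader only 2 to 3 are there at a start; the rules pass over those that are not, and their reading is None.
At some moment in a run one of cover1, cover2, cover3 may be knocked a few centimetres aside while the robot is not near it.
Once in a run the grip may slacken for a moment while it holds something.
It also fails if it takes over 210 s, if anything falls off the work surface, if the arm or the gripper's body presses on something with over 40 N, if the wrist force passes 120 N, or if a joint passes its speed limit or range.

### The arm

A 6-joint arm with a two-finger parallel gripper is mounted at the origin on the work surface. World frame = base frame: x ahead of the robot, y to its left, z up, the work surface at z = 0. Lengths are in m, angles in rad, forces in N, time in s.
With the tool pointing down it reaches from about 0.3 to 0.775 m from the base axis. Payload 14.6 kg.
Tool frame: the origin (TCP) lies on the centre line of the jaws, within the pads' length; the fingertips stand ahead of it and the grasp point (between the pads) lies 8 mm behind it (robot.tips_ahead is the z of the fingertips in the tool frame, in m); z points along the fingers, y is the line along which they close (so a half turn about z gives the same grasp; the last joint's range is limited). The gripper opens to 85 mm and grips with 20 to 120 N. Pads are 22 mm wide; open, the fingers measure 114 mm over their backs; the gripper's body (76 mm by 85 mm) begins 54 mm behind the grasp point. The pads swing forward as they close: fully open they stand 13 mm farther back than shut.
Start: joints at [-1.17, 0.3, 1.521, -0, 1.321, -0.067], TCP at [0.248, -0.491, 0.242] pointing down, gripper open.
Joint ranges: [-3.03, 3.03], [-0.79, 2.21], [0.23, 2.52], [-1.04, 4.18], [0, 3.07], [-2.55, 2.55]. Speed limits (rad/s): [2.22, 2.22, 2.57, 3.14, 3.14, 3.14].

### API

Orientations are given as a unit quaternion [w, x, y, z].
In Python, from plant import sensors, vision, ticket, finder, robot gives the robot as it stands. The module is installed in compiled form; this text tells all that it offers.
- The arm moves only by the tool drive_tool, never from a script. Its arguments are lists of equal length, an entry for each row: "jaw": the gripper command: -1 is shut, 1 is fully open, values between are in proportion; "travel": the shift along the tool's x, y, z in mm, a list of three; "spin": the turn about the tool's z in degrees. A call has 1 to 5 rows; each row is the pose to reach, as a shift and turn from the pose commanded when the call began, along the tool's axes at that moment; what a row does not reach only later rows make up. A row lasts 1/10 s, in which the tool goes at most 50 mm and 8.59 degrees, less where a joint would pass 70% of its speed; a pose out of reach is approached as far as the arm can. A call with a gripper value outside its range is refused whole. The fingers move at their own pace and stop on an object; "force" is the grip in N (left out, the last holds). Time passes only in rows, so rows that repeat a pose let the fingers close. It gives the time, the measured TCP pose, the force, the opening and the grip force at its end, in the units of the state.
- sensors.get_state(): the state, without advancing time (a new reading comes with each control period).
- vision.grab_frame(name): name is "scene" or "top" or "wrist"; returns a dict with "image" (420x560x3 uint8, red, green, blue), "range_z" (420x560 float32, m along the optical axis (not along the pixel's ray), 0 where there is no reading), "fov_y" (degrees; the focal length in pixels is half the picture's height over the tangent of half this angle, whatever the lens; pixels are square), "cx", "cy" (the principal point, pixels), "origin" and "attitude" of the camera in the world; the wrist camera has in their place "T_tool_cam" (4x4, takes a point from camera to tool coordinates, whose origin is the TCP and whose axes are the flange's). Camera axes: x right, y up, looking along -z (the intrinsics and any distortion apply to the point x, -y, -z); pixel columns grow to the right and rows downward; lengths in m; the calibration is good to about 2 mm. A picture is of the moment at which its call begins: read the wrist's pose just before it.
- ticket.job_done(): hands the job in; it is judged then, once.
Trained networks look in a picture, given as the dict that the camera call returned (one of the last four; its "shot" number tells which), for a name from the list of things; names that differ only in an ending like _2 or _b are one class to them, and where a whole thing is asked for, a point or a joint stands for the part that bears it (a point fixed in the world has none). Each returns a list of dicts, best first, with "conf" (0 to 1); they miss things now and then, are a little off and sometimes report something else, mostly with a low value. They report only what shows in the picture. A call takes as long as a camera call. They do not tell look-alikes from the thing itself.
- finder.silhouettes(picture, target): "mask" (420x560 bool, what is visible of it) and "box" ([left, top, right, bottom] in pixels, round what is visible of it).
The state is a dict: "clock": time; "joints": joint angles; "qvel": joint speeds; "effort": joint torques, N m; "ee_pos": TCP position; "tool_rot": TCP orientation; "wrist_force": force on the tool from outside, world axes, zero at the start; "moment": the same for the moment, N m; "gripper_width": opening from 0.0 (shut) to 1.0 (fully open); "grip_force": force on a finger pad.
Only numpy, scipy, OpenCV 4.12 (cv2) and the standard library are available. Lean on these libraries where they do the work, as an engineer would, in place of code of your own. Each camera call takes 0.05 s, during which the arm holds its last target. There are 200 camera calls.

## Working session

There is one attempt and no reset: what is moved stays moved. The work goes in short steps, Python scripts to look and compute and a tool call to move; the robot and the scene stay as the last step left them, time stands still between calls to the robot, and variables do not carry over. Pictures are saved under pics/ and viewed, at most 14 in all, crops included, and the job is handed in when it is done.

Besides the shell and the picture viewer there is one more tool, called by a JSON object that holds its "op" and its "data". drive_tool: Moves the arm, as the interface text tells. Its arguments: {"type":"object","properties":{"jaw":{"type":"array","items":{"type":"number"}},"travel":{"type":"array","items":{"type":"array","items":{"type":"number"}}},"spin":{"type":"array","items":{"type":"number"}},"force":{"type":"number"}},"required":["jaw","travel","spin"]}

```bash
mkdir -p pics; cat > h.py <<'E'
import numpy as np, cv2
from scipy.spatial.transform import Rotation as R
from plant import sensors, vision, ticket, finder, robot
def q2R(q): return R.from_quat([q[1],q[2],q[3],q[0]]).as_matrix()
def grab(n):
    s=sensors.get_state(); p=vision.grab_frame(n)
    if n=='wrist':
        T=np.array(p['T_tool_cam']); Rt=q2R(s['tool_rot']); p['Rc']=Rt@T[:3,:3]; p['tc']=Rt@T[:3,3]+s['ee_pos']
    else:
        a=np.array(p['attitude']); p['Rc']=a if a.shape==(3,3) else q2R(a); p['tc']=np.array(p['origin'])
    return p
def cloud(p):
    f=210/np.tan(np.radians(p['fov_y'])/2); z=p['range_z']
    v,u=np.mgrid[:420,:560]
    P=np.stack([(u-p['cx'])/f*z,-(v-p['cy'])/f*z,-z],-1)
    W=P@p['Rc'].T+p['tc']; W[z<=0]=np.nan; return W
def save(p,n,box=None,k=1):
    im=p['image'][:,:,::-1]
    if box: im=im[box[1]:box[3],box[0]:box[2]]
    cv2.imwrite('pics/'+n,cv2.resize(im,None,fx=k,fy=k,interpolation=cv2.INTER_NEAREST))
E
python3 - <<'E'
from h import *
s=sensors.get_state(); print(s, robot.tips_ahead)
for n in ['scene','top']:
    p=grab(n); save(p,n+'0.png'); print(n,{k:v for k,v in p.items() if k not in('image','range_z','Rc')})
    W=cloud(p); np.save(n+'0.npy',W)
    for t in ['case','dock','tote','mat','cover1_grip','roll_mid','battery_mid','reader_mid','mug','spray']:
        for d in finder.silhouettes(p,t):
            m=d['mask']; w=W[m]; print(t,round(d['conf'],2),np.round(d['box']),np.round(np.nanmedian(w,0),3),np.round(np.nanmin(w,0),3),np.round(np.nanmax(w,0),3))
E
```

```text
{'clock': 0.0, 'joints': array([-1.16962076e+00,  3.00497171e-01,  1.52158183e+00, -6.67640581e-06,
        1.32069516e+00, -6.66350987e-02]), 'qvel': array([ 0.00025993,  0.00070976, -0.00105543,  0.00082903,  0.00095732,
       -0.00062343]), 'effort': array([ 1.16981169e-03, -5.43496370e+01, -3.61788797e+01, -2.89666923e-05,
        4.03225640e-03, -2.48631613e-05]), 'ee_pos': array([ 0.24790627, -0.49071511,  0.24170669]), 'tool_rot': array([-5.81968837e-04,  9.72768283e-01,  2.31779031e-01, -1.01543861e-04]), 'wrist_force': array([-1.0570941 , -0.26353368, -0.25938695]), 'moment': array([0.02538147, 0.02114728, 0.02770252]), 'grip_force': 0.0, 'gripper_width': 1.003235147355283} 0.011
scene {'fov_y': 53.00395078716979, 'cx': 289.9116944343585, 'cy': 206.84259907217816, 'origin': array([ 1.09535212, -0.33474107,  0.93343274]), 'attitude': array([0.77669726, 0.25817624, 0.17830827, 0.54616166]), 'shot': 1, 'tc': array([ 1.09535212, -0.33474107,  0.93343274])}
case 0.62 [311. 186. 426. 259.] [0.584 0.066 0.052] [ 0.469 -0.067 -0.003] [0.644 0.246 0.061]
dock 0.95 [308. 242. 468. 31
[... 1351 characters left out ...]
tote 0.81 [294. 172. 383. 254.] [ 0.44  -0.289  0.045] [ 0.344 -0.436 -0.004] [ 0.598 -0.173  0.07 ]
mat 0.67 [ 74. 176. 150. 262.] [0.444 0.361 0.003] [ 0.32   0.248 -0.008] [0.57  0.475 0.014]
cover1_grip 0.87 [303. 288. 380. 330.] [ 0.188 -0.316  0.009] [ 0.125 -0.43  -0.005] [ 0.247 -0.204  0.047]
cover1_grip 0.73 [298. 226. 378. 249.] [ 0.398 -0.299  0.062] [ 0.367 -0.413  0.002] [ 0.431 -0.19   0.099]
mug 0.65 [104. 110. 138. 149.] [0.714 0.335 0.045] [ 0.642  0.294 -0.004] [0.751 0.376 0.099]
mug 0.29 [152. 105. 277. 138.] [0.752 0.063 0.029] [ 0.691 -0.133 -0.007] [0.786 0.266 0.042]
spray 0.96 [324. 116. 350. 148.] [ 0.692 -0.29   0.108] [ 0.673 -0.325 -0.004] [ 0.761 -0.267  0.167]
```

View pics/scene0.png

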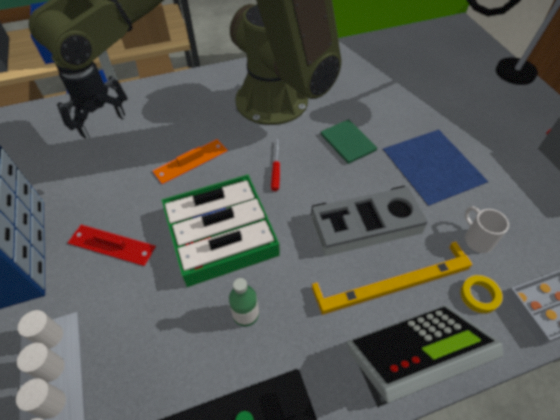

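```bash
python3 - <<'E'
import cv2
im=cv2.imread('pics/top0.png')[100:350,60:400]
cv2.imwrite('pics/top0c.png',cv2.resize(im,None,fx=2.3,fy=2.3,interpolation=cv2.INTER_CUBIC))
E
```

```text
(no output)
```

View pics/top0c.png

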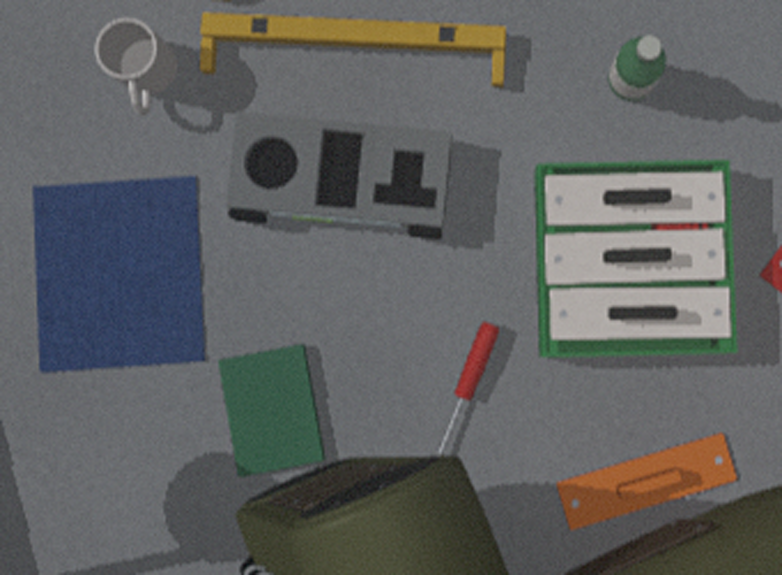

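```bash
cat >> h.py <<'E'
def rect(W,lo,hi):
    m=np.all((W>lo)&(W<hi),-1); P=W[m][:,:2]
    (c,sz,a)=cv2.minAreaRect((P*1000).astype(np.float32)); return m.sum(),np.round(c,1),np.round(sz,1),round(a,2),P
def linefit(P,ax,lo,hi,side,n=25):
    # edge line: extreme of other axis in bins along ax
    o=1-ax; xs=np.linspace(lo,hi,n+1); q=[]
    for a,b in zip(xs[:-1],xs[1:]):
        s=P[(P[:,ax]>=a)&(P[:,ax]<b)]
        if len(s)>2: q.append([(a+b)/2,np.percentile(s[:,o],97 if side>0 else 3)])
    q=np.array(q); k=np.polyfit(q[:,0],q[:,1],1); r=q[:,1]-np.polyval(k,q[:,0]); g=abs(r)<2*np.std(r)+1e-6
    return np.polyfit(q[g,0],q[g,1],1),np.std(r[g])
E
python3 - <<'E'
from h import *
for n in ['top','scene']:
    W=np.load(n+'0.npy')
    print(n)
    k,c,s,a,P=rect(W,[.46,-.12,.045],[.66,.26,.075]); print('case',k,c,s,a)
    for sd in(1,-1): print(linefit(P,1,-.05,.19,sd))
    k,c,s,a,P=rect(W,[.66,-.2,.018],[.82,.29,.045]); print('dock',k,c,s,a)
    print('bar near face',linefit(P,1,-.09,.22,-1),'far',linefit(P,1,-.09,.22,1))
    k,c,s,a,P=rect(W,[.28,-.45,.045],[.62,-.15,.075]); print('tote',k,c,s,a)
    for x in (.6,): pass
    k,c,s,a,P=rect(W,[.28,-.45,.08],[.62,-.15,.12]); print('ribs',k,c,s,a)
    m=(W[...,2]>.078)&(W[...,0]>.3)&(W[...,0]<.62)&(W[...,1]>-.42)&(W[...,1]<-.17)
    nn,l,st,ce=cv2.connectedComponentsWithStats(m.astype(np.uint8))
    for i in range(1,nn):
        if st[i,4]>15: Q=W[l==i]; print(st[i],cv2.minAreaRect((Q[:,:2]*1000).astype(np.float32)),np.median(Q[:,2]))
E
```

```text
top
case 2927 [568.3  74.8] [271.1 134.1] 85.49
(array([0.07944762, 0.6258514 ]), np.float64(0.0013049125005714167))
(array([0.10159556, 0.50552363]), np.float64(0.0035573629991844115))
dock 1701 [756.5  70.4] [407.9 117.7] 87.99
bar near face (array([0.03447778, 0.74095117]), np.float64(0.0004056240669148347)) far (array([0.03413034, 0.76900721]), np.float64(0.0051306301876671))
tote 5654 [ 467.  -296.9] [240.5 241.3] 1.81
ribs 497 [ 469.5 -295.7] [158.8  81.5] 2.13
[323 181  29   7 176] ((540.1257934570312, -294.48736572265625), (16.750356674194336, 78.6333236694336), 2.826824426651001) 0.09130730832213318
[323 207  29   7 172] ((467.9820556640625, -294.7762451171875), (16.303836822509766, 79.47213745117188), 2.1150434017181396) 0.09150244819401443
[325 233  29   6 153] ((396.73828125, -300.08563232421875), (14.138900756835938, 78.36045837402344), 0.28164437413215637) 0.09158589132217365
scene
case 3127 [567.5  74.2] [272.1 134.3] 85.22
(array([0.08227843, 0.62674061]), np.float64(0.0003931029841983114))
(array([0.11807424, 0.50533563]), np.float64(0.00374899717499697))
dock 2519 [756.2  71.2] [410.4 118.9] 88.19
bar near face (array([0.03464516, 0.74130726]), np.float64(0.00043786700246830956)) far (array([0.03374253, 0.7694861 ]), np.float64(0.004641681601597465))
tote 6481 [ 465.2 -296.6] [244.6 240.2] 1.87
ribs 750 [ 468.4 -296.7] [161.5  83. ] 2.84
[192 187  32  16 245] ((397.78521728515625, -301.9053039550781), (18.648252487182617, 79.4767837524414), 0.9479979872703552) 0.0903061056630089
[201 207  33  17 269] ((468.00579833984375, -295.0383605957031), (19.385787963867188, 79.64627075195312), 2.669963836669922) 0.09058278918741491
[208 230  34  17 281] ((540.088623046875, -294.8234558105469), (18.002241134643555, 79.73302459716797), 2.514314889907837) 0.09052070566864456
```

{"op": "drive_tool", "data": {"jaw": [-1, -1, -1, -1, -1], "travel": [[38, -32, 0], [75, -64, 0], [113, -96, 0], [150, -128, 0], [188, -160, 0]], "spin": [6, 12, 18, 24, 26.8]}}

```text
clock: 1.6
ee_pos: [0.3439, -0.2615, 0.2424]
tool_rot: [0.0, 1.0, -0.002, 0.0]
wrist_force: [0.5, -2.1, 0.6]
gripper_width: 0.145
grip_force: 0.0
```

{"op": "drive_tool", "data": {"jaw": [-1, -1, -1, -1, -1], "travel": [[19, -45, 0], [38, -91, 0], [58, -136, 0], [77, -182, 0], [96, -227, 0]], "spin": [0, 0, 0, 0, 0]}}

```text
clock: 2.1
ee_pos: [0.44, -0.0342, 0.2426]
tool_rot: [0.0, 1.0, 0.0, 0.0]
wrist_force: [0.6, -1.4, 0.2]
gripper_width: 0.003
grip_force: 0.0
```

```bash
cat >> h.py <<'E'
def to(x,y,z,yaw=None):
    s=sensors.get_state(); Rt=q2R(s['tool_rot']); d=Rt.T@(np.array([x,y,z])-s['ee_pos'])*1000
    yw=np.degrees(np.arctan2(Rt[1,0],Rt[0,0])); sp=0 if yaw is None else -((yaw-yw+180)%360-180)
    print('at',np.round(s['ee_pos'],4),'yaw',round(yw,1),'| shift',np.round(d),'spin',round(sp,1),'| q6',round(s['joints'][5],2),'t',s['clock'])
E
python3 -c "
from h import *
to(.44,-.037,.032,0)"
```

```text
at [ 0.44   -0.0342  0.2426] yaw 0.0 | shift [ -0.   3. 211.] spin 0.0 | q6 1.41 t 2.1
```

{"op": "drive_tool", "data": {"jaw": [-1, -1, -1, -1, -1], "travel": [[0, 1, 48], [0, 3, 96], [0, 3, 144], [0, 3, 185], [0, 3, 210]], "spin": [0, 0, 0, 0, 0]}}

```text
clock: 2.6
ee_pos: [0.4385, -0.0391, 0.0296]
tool_rot: [-0.0, 1.0, 0.0, -0.001]
wrist_force: [0.1, -0.3, 1.0]
gripper_width: -0.002
grip_force: 0.0
```

{"op": "drive_tool", "data": {"jaw": [-1, -1, -1, -1, -1], "travel": [[20, 0, 0], [34, 0, 0], [40, 0, 0], [46, 0, 0], [52, 0, 0]], "spin": [0, 0, 0, 0, 0]}}

```text
clock: 3.1
ee_pos: [0.4899, -0.0398, 0.0319]
tool_rot: [0.0, 1.0, 0.0, -0.002]
wrist_force: [-11.1, -8.2, 4.4]
gripper_width: 0.0
grip_force: 6.0
```

{"op": "drive_tool", "data": {"jaw": [-1, -1, -1], "travel": [[6, 0, 0], [12, 0, 0], [15, 0, 0]], "spin": [0, 0, 0]}}

```text
clock: 3.4
ee_pos: [0.5052, -0.0398, 0.0318]
tool_rot: [0.0, 1.0, -0.0, -0.002]
wrist_force: [-12.2, -7.3, 4.1]
gripper_width: -0.002
grip_force: 6.2
```

```bash
cat >> h.py <<'E'
def case(n='top',show=True):
    p=grab(n); W=cloud(p)
    m=np.all((W>[.46,-.12,.049])&(W<[.78,.30,.062]),-1)
    # robust: largest component, far/side edges
    nn,l,st,_=cv2.connectedComponentsWithStats(m.astype(np.uint8)); i=1+np.argmax(st[1:,4]); P=W[l==i][:,:2]
    y0,y1=np.percentile(P[:,1],[1,99]); 
    k,s=linefit(P,1,y0+.03,y1-.03,1)
    th=-np.arctan(k[0]); ym=(y0+y1)/2
    c=np.median(P,0); 
    if show: print('far edge x=%.4f+%.4f*y sd %.4f yaw %.2f  y %.3f..%.3f n %d'%(k[1],k[0],s,np.degrees(th),y0,y1,len(P)))
    X=np.array([np.cos(th),np.sin(th)]); Y=np.array([-X[1],X[0]])
    u=P@Y; uc=(np.percentile(u,.5)+np.percentile(u,99.5))/2
    # centre: far line point at uc minus 60 mm
    A=np.array([[1,-k[0]],[Y[0],Y[1]]]); f=np.linalg.solve(A,[k[1],uc]); C=f-.06*X
    ends=[f+Y*s for s in(.135,-.135)]
    print('C',np.round(C,4),'gaps L,R mm',[round(1000*(.7411+.0345*e[1]-e[0]),1) for e in ends],'bump L',np.round(C-.073*X+.113*Y,4),'R',np.round(C-.073*X-.113*Y,4),'rel yaw',round(np.degrees(th)+1.97,2))
    return p,W
E
python3 -c "
from h import *
p,W=case('scene');case('top');save(p,'s1.png');to(.44,-.037,.032,0)"
```

```text
far edge x=0.6472+-0.0367*y sd 0.0006 yaw 2.10  y -0.054..0.214 n 2891
C [0.5842 0.0802] gaps L,R mm [np.float64(109.3), np.float64(90.1)] bump L [0.5071 0.1905] R [ 0.5154 -0.0354] rel yaw 4.07
far edge x=0.6470+-0.0355*y sd 0.0012 yaw 2.03  y -0.052..0.214 n 2149
C [0.5841 0.0808] gaps L,R mm [np.float64(109.4), np.float64(90.5)] bump L [0.5071 0.1912] R [ 0.5151 -0.0347] rel yaw 4.0
at [ 0.5055 -0.0398  0.0319] yaw -0.0 | shift [-66.  -3.   0.] spin -0.0 | q6 1.42 t 3.5
```

{"op": "drive_tool", "data": {"jaw": [-1, -1, -1, -1, -1], "travel": [[-38, 0, 0], [-38, -48, 0], [-38, -96, 0], [-38, -144, 0], [-38, -192, 0]], "spin": [0, 0, 0, 0, 0]}}

```text
clock: 4.0
ee_pos: [0.4682, 0.1544, 0.0327]
tool_rot: [-0.0, 1.0, -0.0, 0.0]
wrist_force: [0.9, 0.0, -0.4]
gripper_width: 0.0
grip_force: 0.0
```

{"op": "drive_tool", "data": {"jaw": [-1, -1, -1, -1, -1], "travel": [[0, -39, 0], [22, -39, 0], [30, -39, 0], [37, -39, 0], [44, -39, 0]], "spin": [0, 0, 0, 0, 0]}}

```text
clock: 4.5
ee_pos: [0.511, 0.1916, 0.032]
tool_rot: [-0.0, 1.0, -0.0, -0.002]
wrist_force: [-12.1, 8.1, 5.1]
gripper_width: -0.0
grip_force: 6.6
```

{"op": "drive_tool", "data": {"jaw": [-1, -1, -1, -1], "travel": [[7, 0, 0], [14, 0, 0], [21, 0, 0], [26, 0, 0]], "spin": [0, 0, 0, 0]}}

```text
clock: 4.9
ee_pos: [0.5373, 0.1914, 0.0319]
tool_rot: [-0.0, 1.0, -0.0, -0.002]
wrist_force: [-11.8, 7.6, 5.1]
gripper_width: -0.004
grip_force: 6.5
```

```bash
python3 -c "
from h import *
case('scene');to(.44,-.037,.032,0)"
```

```text
far edge x=0.6543+0.1456*y sd 0.0008 yaw -8.28  y -0.067..0.203 n 2997
C [0.6037 0.0691] gaps L,R mm [np.float64(65.2), np.float64(94.9)] bump L [0.5478 0.1915] R [ 0.5152 -0.0322] rel yaw -6.31
at [0.5379 0.1914 0.032 ] yaw -0.1 | shift [-98. 228.   0.] spin -0.1 | q6 1.85 t 4.95
```

{"op": "drive_tool", "data": {"jaw": [-1, -1, -1, -1, -1], "travel": [[-50, 0, 0], [-63, 30, 0], [-63, 78, 0], [-63, 126, 0], [-63, 174, 0]], "spin": [0, 0, 0, 0, 0]}}

```text
clock: 5.45
ee_pos: [0.4748, 0.0153, 0.0325]
tool_rot: [0.0, 1.0, -0.0, 0.0]
wrist_force: [0.9, 0.2, -1.0]
gripper_width: -0.002
grip_force: 0.0
```

{"op": "drive_tool", "data": {"jaw": [-1, -1, -1, -1, -1], "travel": [[0, 48, 0], [20, 51, 0], [30, 51, 0], [37, 51, 0], [44, 51, 0]], "spin": [0, 0, 0, 0, 0]}}

```text
clock: 5.95
ee_pos: [0.5177, -0.0334, 0.0316]
tool_rot: [0.0, 1.0, -0.0, -0.003]
wrist_force: [-13.6, -7.5, 4.0]
gripper_width: 0.002
grip_force: 6.3
```

{"op": "drive_tool", "data": {"jaw": [-1, -1, -1, -1, -1], "travel": [[7, 0, 0], [14, 0, 0], [21, 0, 0], [28, 0, 0], [32, 0, 0]], "spin": [0, 0, 0, 0, 0]}}

```text
clock: 6.45
ee_pos: [0.5501, -0.0332, 0.0315]
tool_rot: [0.0, 1.0, 0.0, -0.002]
wrist_force: [-12.1, -7.5, 4.4]
gripper_width: -0.001
grip_force: 6.5
```

```bash
python3 -c "
from h import *
case('scene');to(.44,-.037,.032,0)"
```

```text
far edge x=0.6912+-0.0507*y sd 0.0007 yaw 2.90  y -0.053..0.215 n 3067
C [0.627  0.0815] gaps L,R mm [np.float64(68.6), np.float64(45.6)] bump L [0.5484 0.1907] R [ 0.5598 -0.035 ] rel yaw 4.87
at [ 0.5505 -0.0332  0.0316] yaw 0.0 | shift [-111.    4.    0.] spin 0.0 | q6 1.44 t 6.5
```

{"op": "drive_tool", "data": {"jaw": [-1, -1, -1, -1, -1], "travel": [[-40, 0, 0], [-40, -48, 0], [-40, -96, 0], [-40, -144, 0], [-40, -192, 0]], "spin": [0, 0, 0, 0, 0]}}

```text
clock: 7.0
ee_pos: [0.5108, 0.161, 0.0324]
tool_rot: [-0.0, 1.0, 0.0, -0.0]
wrist_force: [1.0, -0.2, -0.0]
gripper_width: 0.003
grip_force: 0.0
```

{"op": "drive_tool", "data": {"jaw": [-1, -1, -1, -1, -1], "travel": [[0, -32, 0], [22, -32, 0], [30, -32, 0], [37, -32, 0], [44, -32, 0]], "spin": [0, 0, 0, 0, 0]}}

```text
clock: 7.5
ee_pos: [0.5538, 0.1914, 0.0317]
tool_rot: [-0.0, 1.0, 0.0, -0.002]
wrist_force: [-12.7, 9.0, 4.8]
gripper_width: -0.001
grip_force: 6.4
```

{"op": "drive_tool", "data": {"jaw": [-1, -1, -1, -1], "travel": [[7, 0, 0], [14, 0, 0], [21, 0, 0], [28, 0, 0]], "spin": [0, 0, 0, 0]}}

```text
clock: 7.9
ee_pos: [0.5819, 0.1913, 0.0317]
tool_rot: [-0.0, 1.0, 0.0, -0.002]
wrist_force: [-11.5, 8.0, 4.3]
gripper_width: 0.001
grip_force: 6.2
```

```bash
python3 -c "
from h import *
case('scene');to(.44,-.037,.032,0)"
```

```text
far edge x=0.6999+0.1384*y sd 0.0006 yaw -7.88  y -0.067..0.204 n 3190
C [0.6489 0.0695] gaps L,R mm [np.float64(21.0), np.float64(48.8)] bump L [0.5921 0.1914] R [ 0.5611 -0.0325] rel yaw -5.91
at [0.5829 0.1911 0.0318] yaw -0.0 | shift [-143.  228.    0.] spin -0.0 | q6 1.83 t 7.95
```

{"op": "drive_tool", "data": {"jaw": [-1, -1, -1, -1, -1], "travel": [[-48, 0, 0], [-61, 30, 0], [-61, 78, 0], [-61, 126, 0], [-61, 174, 0]], "spin": [0, 0, 0, 0, 0]}}

```text
clock: 8.45
ee_pos: [0.5218, 0.0149, 0.0323]
tool_rot: [-0.0, 1.0, 0.0, -0.0]
wrist_force: [1.3, -0.7, 0.2]
gripper_width: 0.001
grip_force: 0.0
```

{"op": "drive_tool", "data": {"jaw": [-1, -1, -1, -1, -1], "travel": [[0, 48, 0], [20, 51, 0], [30, 51, 0], [37, 51, 0], [44, 51, 0]], "spin": [0, 0, 0, 0, 0]}}

```text
clock: 8.95
ee_pos: [0.5649, -0.0342, 0.0315]
tool_rot: [0.0, 1.0, 0.0, -0.003]
wrist_force: [-12.5, -6.5, 4.0]
gripper_width: -0.001
grip_force: 5.9
```

{"op": "drive_tool", "data": {"jaw": [-1, -1, -1, -1], "travel": [[7, 0, 0], [14, 0, 0], [20, 0, 0], [25, 0, 0]], "spin": [0, 0, 0, 0]}}

```text
clock: 9.35
ee_pos: [0.59, -0.0342, 0.0315]
tool_rot: [0.0, 1.0, 0.0, -0.002]
wrist_force: [-12.7, -6.9, 4.8]
gripper_width: -0.003
grip_force: 6.2
```

```bash
python3 -c "
from h import *
case('scene');to(.44,-.037,.032,0)"
```

```text
far edge x=0.7317+-0.0277*y sd 0.0004 yaw 1.59  y -0.054..0.214 n 3251
C [0.6694 0.0804] gaps L,R mm [np.float64(22.9), np.float64(6.1)] bump L [0.5933 0.1914] R [ 0.5996 -0.0346] rel yaw 3.56
at [ 0.5907 -0.034   0.0315] yaw 0.0 | shift [-151.    3.    0.] spin 0.0 | q6 1.45 t 9.4
```

{"op": "drive_tool", "data": {"jaw": [-1, -1, -1, -1, -1], "travel": [[-40, 0, 0], [-40, -48, 0], [-40, -96, 0], [-40, -144, 0], [-40, -192, 0]], "spin": [0, 0, 0, 0, 0]}}

```text
clock: 9.9
ee_pos: [0.5507, 0.1603, 0.0323]
tool_rot: [-0.0, 1.0, 0.0, -0.0]
wrist_force: [1.2, -0.2, 0.2]
gripper_width: -0.001
grip_force: 0.0
```

{"op": "drive_tool", "data": {"jaw": [-1, -1, -1, -1, -1], "travel": [[0, -33, 0], [24, -33, 0], [32, -33, 0], [39, -33, 0], [46, -33, 0]], "spin": [0, 0, 0, 0, 0]}}

```text
clock: 10.4
ee_pos: [0.5957, 0.1916, 0.0317]
tool_rot: [-0.0, 1.0, 0.0, -0.002]
wrist_force: [-13.5, 7.4, 4.4]
gripper_width: -0.001
grip_force: 6.7
```

{"op": "drive_tool", "data": {"jaw": [-1, -1], "travel": [[5, 0, 0], [8, 0, 0]], "spin": [0, 0]}}

```text
clock: 10.6
ee_pos: [0.6026, 0.1914, 0.0316]
tool_rot: [-0.0, 1.0, -0.0, -0.004]
wrist_force: [-41.0, 6.3, 26.2]
gripper_width: -0.002
grip_force: 20.9
```

```bash
python3 -c "
from h import *
case('scene');to(.44,-.037,.032,0)"
```

```text
far edge x=0.7355+0.0514*y sd 0.0007 yaw -2.94  y -0.059..0.208 n 3317
C [0.6792 0.0751] gaps L,R mm [np.float64(2.2), np.float64(6.7)] bump L [0.6121 0.1917] R [ 0.6005 -0.034 ] rel yaw -0.97
at [0.6024 0.1914 0.0317] yaw -0.0 | shift [-162.  228.    1.] spin -0.0 | q6 1.82 t 10.65
```

{"op": "drive_tool", "data": {"jaw": [-1, -1, -1, -1, -1], "travel": [[-48, 0, 0], [-50, 30, 0], [-50, 78, 0], [-50, 126, 0], [-50, 174, 0]], "spin": [0, 0, 0, 0, 0]}}

```text
clock: 11.15
ee_pos: [0.5547, 0.0148, 0.0323]
tool_rot: [-0.0, 1.0, -0.0, -0.0]
wrist_force: [1.6, 0.1, 0.0]
gripper_width: -0.003
grip_force: 0.0
```

{"op": "drive_tool", "data": {"jaw": [-1, -1, -1, -1, -1], "travel": [[0, 48, 0], [20, 51, 0], [28, 51, 0], [33, 51, 0], [37, 51, 0]], "spin": [0, 0, 0, 0, 0]}}

```text
clock: 11.65
ee_pos: [0.5918, -0.0335, 0.0319]
tool_rot: [0.0, 1.0, 0.001, -0.001]
wrist_force: [-16.9, -7.6, 11.8]
gripper_width: 0.004
grip_force: 8.3
```

{"op": "drive_tool", "data": {"jaw": [-1, -1], "travel": [[2, 0, 0], [3, 0, 0]], "spin": [0, 0]}}

```text
clock: 11.85
ee_pos: [0.5938, -0.0338, 0.0319]
tool_rot: [0.0, 1.0, 0.001, -0.002]
wrist_force: [-15.2, -6.7, 9.2]
gripper_width: 0.002
grip_force: 7.5
```

```bash
python3 -c "
from h import *
case('scene');to(.44,-.037,.032,0)"
```

```text
far edge x=0.7375+0.0388*y sd 0.0004 yaw -2.22  y -0.059..0.209 n 3319
C [0.6804 0.0755] gaps L,R mm [np.float64(2.6), np.float64(3.8)] bump L [0.6119 0.1913] R [ 0.6031 -0.0346] rel yaw -0.25
at [ 0.5939 -0.0339  0.0319] yaw 0.1 | shift [-154.    3.    1.] spin 0.1 | q6 1.45 t 11.9
```

Still about 1 mm to go on the right; push to firm contact.

{"op": "drive_tool", "data": {"jaw": [-1, -1], "travel": [[1, 0, 0], [2, 0, 0]], "spin": [0, 0]}}

```text
clock: 12.1
ee_pos: [0.5951, -0.034, 0.0319]
tool_rot: [0.0, 1.0, 0.001, -0.003]
wrist_force: [-26.6, -8.1, 16.1]
gripper_width: 0.005
grip_force: 13.4
```

{"op": "drive_tool", "data": {"jaw": [-1], "travel": [[1, 0, 0]], "spin": [0]}}

```text
clock: 12.2
ee_pos: [0.5951, -0.034, 0.0318]
tool_rot: [0.0, 1.0, 0.001, -0.005]
wrist_force: [-36.2, -7.6, 23.7]
gripper_width: -0.002
grip_force: 18.3
```

```bash
python3 -c "
from h import *
case('scene');to(.44,-.037,.032,0)"
```

```text
far edge x=0.7386+0.0311*y sd 0.0005 yaw -1.78  y -0.059..0.209 n 3351
C [0.6809 0.0758] gaps L,R mm [np.float64(3.2), np.float64(2.3)] bump L [0.6115 0.191 ] R [ 0.6045 -0.0349] rel yaw 0.19
at [ 0.5951 -0.034   0.0319] yaw 0.1 | shift [-155.    3.    1.] spin 0.1 | q6 1.45 t 12.25
```

{"op": "drive_tool", "data": {"jaw": [-1, -1, -1, -1, -1], "travel": [[-42, 0, 0], [-42, -48, 0], [-42, -96, 0], [-42, -144, 0], [-42, -192, 0]], "spin": [0, 0, 0, 0, 0]}}

```text
clock: 12.75
ee_pos: [0.5557, 0.1605, 0.0324]
tool_rot: [0.0, 1.0, 0.001, -0.0]
wrist_force: [0.7, 0.2, -0.5]
gripper_width: -0.0
grip_force: 0.0
```

{"op": "drive_tool", "data": {"jaw": [-1, -1, -1, -1, -1], "travel": [[0, -33, 0], [30, -33, 0], [40, -33, 0], [46, -33, 0], [48, -33, 0]], "spin": [0, 0, 0, 0, 0]}}

```text
clock: 13.25
ee_pos: [0.6028, 0.1918, 0.0318]
tool_rot: [-0.0, 1.0, 0.001, -0.002]
wrist_force: [-23.0, 3.8, 14.0]
gripper_width: 0.004
grip_force: 11.4
```

{"op": "drive_tool", "data": {"jaw": [-1], "travel": [[1, 0, 0]], "spin": [0]}}

```text
clock: 13.35
ee_pos: [0.6028, 0.1918, 0.0319]
tool_rot: [0.0, 1.0, 0.001, -0.003]
wrist_force: [-25.1, 3.1, 14.5]
gripper_width: 0.001
grip_force: 12.7
```

```bash
python3 -c "
from h import *
case('scene');to(.44,-.037,.032,0)"
```

```text
far edge x=0.7387+0.0333*y sd 0.0006 yaw -1.91  y -0.059..0.209 n 3338
C [0.6812 0.076 ] gaps L,R mm [np.float64(2.6), np.float64(2.3)] bump L [0.612  0.1913] R [ 0.6045 -0.0346] rel yaw 0.06
at [0.6027 0.1918 0.0319] yaw 0.1 | shift [-163.  229.    1.] spin 0.1 | q6 1.82 t 13.4
```

The pictures show the grey base (scene px 368,218), yellow dock (395,280), green tote (220,230), mat (437,165) and mug (485,230). Cover candidates in the top picture are three white ones across the tote at (338,184), (338,210) and (338,236), an orange one on the table at (341,309), and a red one right of the tote, at (111,244) in the scene picture. The white ones fit the description of the loose white covers lying over the modules. The orange and red ones are look-alikes and stay put. The enlarged crop confirms this.

{"op": "drive_tool", "data": {"jaw": [-1, -1, -1, -1, -1], "travel": [[-45, 0, 0], [-45, 0, -45], [-45, 0, -93], [-45, 0, -141], [-45, 0, -189]], "spin": [0, 0, 0, 0, 0]}}

```text
clock: 13.9
ee_pos: [0.5596, 0.1909, 0.2232]
tool_rot: [0.0, 1.0, 0.0, -0.0]
wrist_force: [0.0, 0.4, -0.6]
gripper_width: -0.003
grip_force: 0.0
```

{"op": "drive_tool", "data": {"jaw": [-1, 0, 0, 0, 0], "travel": [[-3, 47, -15], [-6, 94, -29], [-8, 142, -29], [-10, 190, -29], [-12, 238, -29]], "spin": [-8, -16, -24, -32, -40]}}

```text
clock: 14.4
ee_pos: [0.5481, -0.0439, 0.2503]
tool_rot: [-0.0, 0.941, 0.34, -0.0]
wrist_force: [1.9, -0.8, 0.3]
gripper_width: 0.504
grip_force: 0.0
```

```bash
cat >> h.py <<'E'
def ribs(p,W,lo=(.28,-.45,.08),hi=(.64,-.15,.12)):
    m=np.all((W>lo)&(W<hi),-1)
    nn,l,st,ce=cv2.connectedComponentsWithStats(m.astype(np.uint8))
    for i in range(1,nn):
        if st[i,4]>30:
            Q=W[l==i]; r=cv2.minAreaRect((Q[:,:2]*1000).astype(np.float32)); print('rib',st[i,4],np.round(r[0],1),np.round(r[1],1),round(r[2],1),np.round(np.median(Q[:,2]),4))
E
python3 - <<'E'
from h import *
p=grab('top');W=cloud(p)
im=p['image'].astype(int); m=(im[...,2]>im[...,0]+25)&(im[...,2]>im[...,1]+10)&(W[...,1]>.2)&(W[...,2]<.015)
nn,l,st,_=cv2.connectedComponentsWithStats(m.astype(np.uint8)); i=1+np.argmax(st[1:,4]); print(st[i],cv2.minAreaRect((W[l==i][:,:2]*1000).astype(np.float32)))
ribs(p,W)
to(.54,-.2945,.25,92.5)
E
```

```text
[  74  177   75   85 5711] ((442.5810546875, 361.38043212890625), (239.01077270507812, 213.40664672851562), 4.34468412399292)
rib 175 [ 539.5 -294.3] [16.9 79.2] 3.3 0.0912
rib 170 [ 467.9 -294.3] [15.9 79.2] 3.4 0.0917
rib 155 [ 396.8 -299.9] [13.9 78. ] 0.6 0.0916
at [ 0.5478 -0.0495  0.2501] yaw 40.4 | shift [-165.  181.    1.] spin -52.1 | q6 0.71 t 14.45
```

{"op": "drive_tool", "data": {"jaw": [0, 0, 0, 0, 0], "travel": [[-33, 36, 0], [-66, 72, 0], [-99, 109, 0], [-132, 145, 0], [-165, 181, 0]], "spin": [-8.5, -17, -25.5, -34, -42.5]}}

```text
clock: 14.95
ee_pos: [0.5362, -0.2782, 0.2502]
tool_rot: [-0.0, 0.765, 0.644, -0.0]
wrist_force: [1.3, 0.3, 0.4]
gripper_width: 0.502
grip_force: 0.0
```

{"op": "drive_tool", "data": {"jaw": [0, 0, 0, 0], "travel": [[0, 0, 20], [0, 0, 60], [0, 0, 100], [0, 0, 120]], "spin": [-7, -10, -10, -10]}}

```text
clock: 15.35
ee_pos: [0.5353, -0.2758, 0.1265]
tool_rot: [-0.002, 0.708, 0.706, -0.001]
wrist_force: [0.3, -0.3, 0.1]
gripper_width: 0.502
grip_force: 0.0
```

```bash
python3 - <<'E'
from h import *
p=grab('wrist');W=cloud(p);save(p,'w1.png')
ribs(p,W)
to(.5395,-.2943,.077,92.5)
E
```

```text
rib 2962 [ 468.3 -285.2] [16.2 64.3] 2.9 0.0901
rib 3151 [ 540.4 -292.9] [16.  79.9] 2.0 0.0903
rib 4193 [ 398.7 -300. ] [17.2 80.3] 1.3 0.0898
at [ 0.5347 -0.2754  0.1244] yaw 89.8 | shift [-19.   5.  47.] spin -2.7 | q6 -0.53 t 15.4
```

View pics/w1.png

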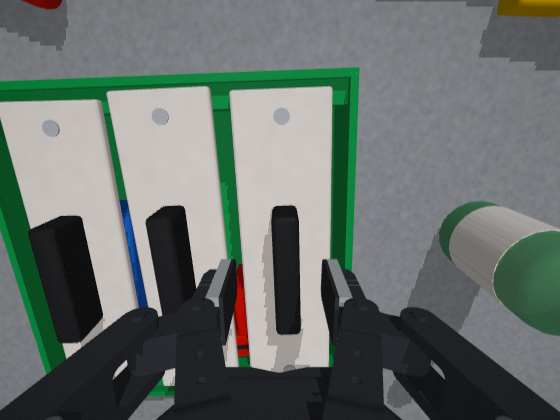

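The wrist view shows the far cover's rib at (286,270), lined up between the open fingers. Red (240,310) and blue (133,240) modules show in the gaps.

{"op": "drive_tool", "data": {"jaw": [0, 0, 0], "travel": [[-18, 6, 15], [-18, 6, 40], [-18, 6, 47]], "spin": [-2, -2, -2]}}

```text
clock: 15.7
ee_pos: [0.5419, -0.2944, 0.0815]
tool_rot: [-0.002, 0.696, 0.718, -0.0]
wrist_force: [-0.7, -0.3, -1.7]
gripper_width: 0.499
grip_force: 0.0
```

{"op": "drive_tool", "data": {"jaw": [-1, -1, -1, -1, -1], "travel": [[0, 0, 0], [0, 0, 0], [0, 0, 0], [0, 0, 0], [0, 0, 0]], "spin": [0, 0, 0, 0, 0], "force": 60}}

```text
clock: 16.2
ee_pos: [0.5433, -0.2951, 0.0848]
tool_rot: [0.001, 0.696, 0.718, 0.0]
wrist_force: [-1.0, 2.7, 7.1]
gripper_width: 0.171
grip_force: 62.1
```

{"op": "drive_tool", "data": {"jaw": [-1, -1, -1, -1], "travel": [[0, 0, -20], [0, 0, -60], [0, 0, -105], [0, 0, -150]], "spin": [0, 0, 0, 0]}}

```text
clock: 16.6
ee_pos: [0.5424, -0.2949, 0.2353]
tool_rot: [-0.0, 0.696, 0.718, -0.0]
wrist_force: [1.0, -0.9, -1.0]
gripper_width: 0.169
grip_force: 61.0
```

```bash
python3 - <<'E'
from h import *
# mat frame slots
a=np.radians(4);Y=np.array([-np.sin(a),np.cos(a)])
for k in(.067,0,-.067): print(np.round(np.array([.4426,.3614])+k*Y,4))
to(.438,.428,.23,182)
E
```

```text
[0.4379 0.4282]
[0.4426 0.3614]
[0.4473 0.2946]
at [ 0.5424 -0.2949  0.2353] yaw 91.8 | shift [726. -81.   5.] spin -90.2 | q6 -0.59 t 16.6
```

{"op": "drive_tool", "data": {"jaw": [-1, -1, -1, -1, -1], "travel": [[48, -5, 0], [97, -11, 0], [145, -16, 0], [194, -22, 0], [242, -27, 0]], "spin": [-6, -12, -18, -24, -30]}}

```text
clock: 17.1
ee_pos: [0.5073, -0.0523, 0.2338]
tool_rot: [0.0, 0.484, 0.875, 0.0]
wrist_force: [0.1, 0.6, -1.1]
gripper_width: 0.166
grip_force: 61.0
```

{"op": "drive_tool", "data": {"jaw": [-1, -1, -1, -1, -1], "travel": [[45, 19, 0], [89, 39, 0], [134, 58, 0], [178, 78, 0], [223, 97, 0]], "spin": [-6, -12, -18, -24, -30]}}

```text
clock: 17.6
ee_pos: [0.4722, 0.1884, 0.2339]
tool_rot: [0.0, 0.241, 0.97, 0.0]
wrist_force: [2.4, -0.9, -1.6]
gripper_width: 0.166
grip_force: 61.0
```

{"op": "drive_tool", "data": {"jaw": [-1, -1, -1, -1, -1], "travel": [[29, 39, 0], [58, 78, 0], [87, 118, 0], [116, 157, 0], [145, 196, 0]], "spin": [-6, -12, -18, -25, -32]}}

```text
clock: 18.1
ee_pos: [0.4369, 0.4297, 0.2337]
tool_rot: [0.0, -0.036, 0.999, 0.0]
wrist_force: [0.3, -0.1, -1.3]
gripper_width: 0.17
grip_force: 61.0
```

{"op": "drive_tool", "data": {"jaw": [-1, -1], "travel": [[0, 0, 45], [0, 0, 90]], "spin": [0, 0]}}

```text
clock: 18.3
ee_pos: [0.4372, 0.4293, 0.143]
tool_rot: [0.001, -0.035, 0.999, 0.001]
wrist_force: [0.7, 0.5, -2.5]
gripper_width: 0.17
grip_force: 61.0
```

```bash
python3 - <<'E'
from h import *
p=grab('top');save(p,'t2.png');p=grab('wrist');save(p,'w2.png')
to(.438,.428,.0335,184)
E
```

```text
at [0.4354 0.4262 0.1377] yaw -176.2 | shift [ -4.   2. 104.] spin -0.2 | q6 -0.92 t 18.4
```

View pics/w2.png

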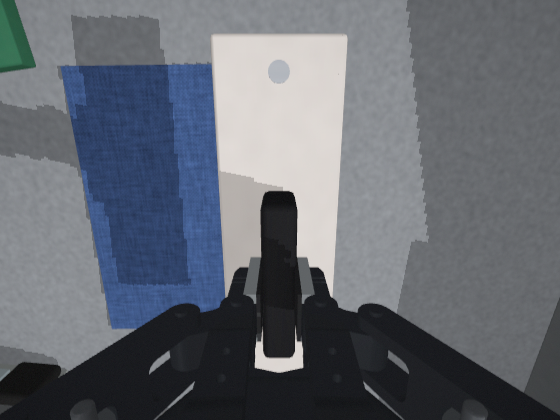

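The cover hangs level in the grip at (280,200) with the mat at left (150,190). Lowering it.

{"op": "drive_tool", "data": {"jaw": [-1, -1, -1, -1, -1], "travel": [[-1, 0, 45], [-1, 0, 85], [-1, 0, 98], [-1, 0, 105], [-1, 0, 107]], "spin": [0, 0, 0, 0, 0]}}

```text
clock: 18.9
ee_pos: [0.4395, 0.4284, 0.0382]
tool_rot: [0.001, -0.033, 0.999, 0.001]
wrist_force: [-0.1, -0.2, -1.1]
gripper_width: 0.175
grip_force: 60.9
```

{"op": "drive_tool", "data": {"jaw": [-1, -1], "travel": [[0, 0, 1], [0, 0, 2]], "spin": [0, 0]}}

```text
clock: 19.1
ee_pos: [0.4393, 0.4283, 0.036]
tool_rot: [0.001, -0.033, 0.999, 0.001]
wrist_force: [-0.9, 0.3, -1.6]
gripper_width: 0.168
grip_force: 60.9
```

{"op": "drive_tool", "data": {"jaw": [-0.4, -0.1, 0, 0, 0], "travel": [[0, 0, 0], [0, 0, 0], [0, 0, 0], [0, 0, -10], [0, 0, -50]], "spin": [0, 0, 0, 0, 0]}}

```text
clock: 19.6
ee_pos: [0.4373, 0.4266, 0.0819]
tool_rot: [-0.003, -0.033, 0.999, -0.002]
wrist_force: [-0.1, 0.1, -0.2]
gripper_width: 0.5
grip_force: 0.0
```

{"op": "drive_tool", "data": {"jaw": [0, 0, 0, 0, 0], "travel": [[0, 0, -48], [0, 0, -96], [0, 0, -130], [0, 0, -150], [0, 0, -150]], "spin": [0, 0, 0, 0, 0]}}

```text
clock: 20.1
ee_pos: [0.4393, 0.4283, 0.2386]
tool_rot: [0.002, -0.033, 0.999, 0.002]
wrist_force: [-0.1, -0.1, -0.5]
gripper_width: 0.499
grip_force: 0.0
```

```bash
python3 - <<'E'
from h import *
p=grab('wrist');W=cloud(p); ribs(p,W,(.3,.2,.025),(.6,.5,.06))
p=grab('scene');W=cloud(p);ribs(p,W)
to(.468,-.2943,.23,92.5)
E
```

```text
rib 1041 [438.3 429.2] [79.2 15.3] 3.5 0.0396
rib 236 [ 397.8 -302. ] [20.2 79.3] 1.1 0.0906
rib 249 [ 468. -295.] [18.5 79.7] 2.8 0.0907
at [0.4385 0.4277 0.2343] yaw -176.2 | shift [  19. -722.    4.] spin 91.3 | q6 -0.92 t 20.2
```

{"op": "drive_tool", "data": {"jaw": [0, 0, 0, 0, 0], "travel": [[1, -48, 0], [2, -96, 0], [4, -145, 0], [5, -193, 0], [6, -241, 0]], "spin": [6, 12, 18, 24, 30]}}

```text
clock: 20.7
ee_pos: [0.4479, 0.185, 0.233]
tool_rot: [-0.001, 0.228, 0.974, -0.001]
wrist_force: [1.4, -1.0, 0.1]
gripper_width: 0.499
grip_force: 0.0
```

{"op": "drive_tool", "data": {"jaw": [0, 0, 0, 0, 0], "travel": [[-23, -42, 0], [-46, -85, 0], [-69, -127, 0], [-92, -169, 0], [-115, -212, 0]], "spin": [6, 12, 18, 24, 30]}}

```text
clock: 21.2
ee_pos: [0.4576, -0.0558, 0.2332]
tool_rot: [-0.001, 0.473, 0.881, -0.0]
wrist_force: [0.7, 0.6, 1.4]
gripper_width: 0.495
grip_force: 0.0
```

{"op": "drive_tool", "data": {"jaw": [0, 0, 0, 0, 0], "travel": [[-41, -25, 0], [-82, -50, 0], [-123, -75, 0], [-165, -101, 0], [-206, -126, 0]], "spin": [6, 12, 18, 24, 31]}}

```text
clock: 21.7
ee_pos: [0.4676, -0.2972, 0.2329]
tool_rot: [-0.001, 0.691, 0.723, -0.0]
wrist_force: [0.7, 0.5, 0.8]
gripper_width: 0.499
grip_force: 0.0
```

{"op": "drive_tool", "data": {"jaw": [0, 0, 0, 0], "travel": [[0, 0, 45], [0, 0, 85], [0, 0, 100], [0, 0, 100]], "spin": [0, 0, 0, 0]}}

```text
clock: 22.1
ee_pos: [0.4669, -0.2944, 0.1307]
tool_rot: [-0.003, 0.69, 0.724, -0.0]
wrist_force: [0.0, -0.5, 0.8]
gripper_width: 0.504
grip_force: 0.0
```

```bash
python3 - <<'E'
from h import *
to(.468,-.2945,.082,92.5)
p=grab('wrist');W=cloud(p); ribs(p,W)
E
```

```text
at [ 0.4669 -0.2944  0.1307] yaw 92.8 | shift [-0.  1. 49.] spin 0.3 | q6 -0.68 t 22.1
rib 3292 [ 468. -293.] [16. 80.] 2.5 0.0904
rib 3673 [ 398.7 -299.8] [16.1 79.7] 1.4 0.0902
```

{"op": "drive_tool", "data": {"jaw": [0, 0, 0], "travel": [[-1, 1, 25], [-1, 1, 44], [-1, 1, 49]], "spin": [0, 0, 0]}}

```text
clock: 22.45
ee_pos: [0.4692, -0.296, 0.0846]
tool_rot: [-0.001, 0.689, 0.724, -0.0]
wrist_force: [-0.3, 0.4, 0.4]
gripper_width: 0.5
grip_force: 0.0
```

{"op": "drive_tool", "data": {"jaw": [-1, -1, -1, -1, -1], "travel": [[0, 0, 0], [0, 0, 0], [0, 0, 0], [0, 0, 0], [0, 0, 0]], "spin": [0, 0, 0, 0, 0], "force": 60}}

```text
clock: 22.95
ee_pos: [0.4701, -0.2966, 0.0869]
tool_rot: [0.001, 0.689, 0.724, 0.0]
wrist_force: [0.5, 1.2, 7.4]
gripper_width: 0.168
grip_force: 61.5
```

{"op": "drive_tool", "data": {"jaw": [-1, -1, -1, -1], "travel": [[0, 0, -20], [0, 0, -60], [0, 0, -105], [0, 0, -150]], "spin": [0, 0, 0, 0]}}

```text
clock: 23.35
ee_pos: [0.4691, -0.296, 0.2376]
tool_rot: [0.0, 0.689, 0.724, 0.0]
wrist_force: [0.1, -0.2, -1.9]
gripper_width: 0.167
grip_force: 60.3
```

{"op": "drive_tool", "data": {"jaw": [-1, -1, -1, -1, -1], "travel": [[44, 0, 0], [88, 1, 0], [131, 1, 0], [175, 2, 0], [219, 2, 0]], "spin": [-6, -12, -18, -24, -30]}}

```text
clock: 23.85
ee_pos: [0.4602, -0.0758, 0.236]
tool_rot: [0.001, 0.477, 0.879, 0.0]
wrist_force: [0.3, -0.1, -0.9]
gripper_width: 0.168
grip_force: 60.4
```

{"op": "drive_tool", "data": {"jaw": [-1, -1, -1, -1, -1], "travel": [[38, 22, 0], [75, 45, 0], [113, 67, 0], [151, 89, 0], [188, 111, 0]], "spin": [-6, -12, -18, -24, -30]}}

```text
clock: 24.35
ee_pos: [0.4516, 0.1426, 0.2361]
tool_rot: [0.001, 0.233, 0.973, 0.0]
wrist_force: [0.7, -0.9, -2.1]
gripper_width: 0.168
grip_force: 60.4
```

{"op": "drive_tool", "data": {"jaw": [-1, -1, -1, -1, -1], "travel": [[22, 38, 0], [43, 76, 0], [65, 114, 0], [86, 152, 0], [108, 191, 0]], "spin": [-6, -12, -18, -25, -31]}}

```text
clock: 24.85
ee_pos: [0.4428, 0.3617, 0.236]
tool_rot: [0.0, -0.036, 0.999, 0.0]
wrist_force: [0.7, -0.3, -1.2]
gripper_width: 0.168
grip_force: 60.4
```

{"op": "drive_tool", "data": {"jaw": [-1, -1, -1], "travel": [[0, 0, 45], [0, 0, 90], [0, 0, 90]], "spin": [0, 0, 0]}}

```text
clock: 25.15
ee_pos: [0.441, 0.3587, 0.1403]
tool_rot: [-0.004, -0.034, 0.999, -0.003]
wrist_force: [0.1, -0.0, -1.5]
gripper_width: 0.169
grip_force: 60.4
```

```bash
python3 - <<'E'
from h import *
to(.4426,.3614,.0345,184)
p=grab('wrist');W=cloud(p); ribs(p,W,(.3,.2,.025),(.6,.5,.06)); ribs(p,W,(.3,.2,.06),(.6,.5,.16))
p=grab('scene');W=cloud(p);ribs(p,W)
E
```

```text
at [0.441  0.3587 0.1403] yaw -176.2 | shift [ -3.   3. 106.] spin -0.2 | q6 -1.02 t 25.15
rib 2292 [438.2 428.5] [79.7 16.6] 3.8 0.0394
rib 34693 [423.  357.9] [192.   62.4] 3.8 0.1149
rib 236 [ 398.  -301.8] [18.7 79.5] 0.2 0.0906
```

{"op": "drive_tool", "data": {"jaw": [-1, -1, -1, -1, -1], "travel": [[0, 0, 45], [0, 0, 85], [0, 0, 98], [0, 0, 105], [0, 0, 109]], "spin": [0, 0, 0, 0, 0]}}

```text
clock: 25.75
ee_pos: [0.4444, 0.3607, 0.0384]
tool_rot: [0.001, -0.033, 0.999, 0.001]
wrist_force: [0.4, 0.2, -0.6]
gripper_width: 0.166
grip_force: 60.3
```

{"op": "drive_tool", "data": {"jaw": [-0.4, -0.1, 0, 0, 0], "travel": [[0, 0, 0], [0, 0, 0], [0, 0, 0], [0, 0, -10], [0, 0, -50]], "spin": [0, 0, 0, 0, 0]}}

```text
clock: 26.25
ee_pos: [0.4418, 0.359, 0.0845]
tool_rot: [-0.003, -0.033, 0.999, -0.002]
wrist_force: [-0.3, 0.9, 0.4]
gripper_width: 0.501
grip_force: 0.0
```

{"op": "drive_tool", "data": {"jaw": [0, 0, 0, 0, 0], "travel": [[0, 0, -48], [0, 0, -96], [0, 0, -130], [0, 0, -150], [0, 0, -150]], "spin": [0, 0, 0, 0, 0]}}

```text
clock: 26.75
ee_pos: [0.4439, 0.3605, 0.2406]
tool_rot: [0.003, -0.033, 0.999, 0.002]
wrist_force: [0.1, -0.5, -1.0]
gripper_width: 0.497
grip_force: 0.0
```

```bash
python3 - <<'E'
from h import *
p=grab('wrist');W=cloud(p); ribs(p,W,(.3,.2,.025),(.6,.5,.06))
p=grab('scene');W=cloud(p);ribs(p,W)
to(.398,-.3,.235,91.2)
E
```

```text
rib 1058 [441.3 361.3] [78.5 15.7] 3.5 0.0395
rib 1171 [438.9 428.6] [80.3 16.4] 3.9 0.0394
rib 234 [ 396.6 -301.8] [79.3 21.3] 89.0 0.0904
at [0.4431 0.3599 0.2365] yaw -176.2 | shift [  89. -655.    1.] spin 92.6 | q6 -1.02 t 26.85
```

{"op": "drive_tool", "data": {"jaw": [0, 0, 0, 0, 0], "travel": [[6, -44, 0], [12, -87, 0], [18, -131, 0], [24, -175, 0], [30, -219, 0]], "spin": [6, 12, 18, 24, 31]}}

```text
clock: 27.35
ee_pos: [0.4269, 0.1377, 0.2351]
tool_rot: [-0.001, 0.237, 0.972, -0.0]
wrist_force: [0.9, 0.2, 0.3]
gripper_width: 0.498
grip_force: 0.0
```

{"op": "drive_tool", "data": {"jaw": [0, 0, 0, 0, 0], "travel": [[-17, -40, 0], [-35, -81, 0], [-52, -121, 0], [-70, -162, 0], [-87, -202, 0]], "spin": [6, 12, 18, 24, 31]}}

```text
clock: 27.85
ee_pos: [0.412, -0.0816, 0.2354]
tool_rot: [-0.001, 0.488, 0.873, -0.0]
wrist_force: [1.2, 0.3, -0.1]
gripper_width: 0.499
grip_force: 0.0
```

{"op": "drive_tool", "data": {"jaw": [0, 0, 0, 0, 0], "travel": [[-36, -26, 0], [-72, -52, 0], [-107, -77, 0], [-143, -103, 0], [-179, -129, 0]], "spin": [6, 12, 18, 24, 30.6]}}

```text
clock: 28.35
ee_pos: [0.3969, -0.3016, 0.2351]
tool_rot: [-0.001, 0.701, 0.713, -0.0]
wrist_force: [1.5, 0.1, 0.1]
gripper_width: 0.5
grip_force: 0.0
```

{"op": "drive_tool", "data": {"jaw": [0, 0, 0, 0], "travel": [[0, 0, 45], [0, 0, 85], [0, 0, 104], [0, 0, 104]], "spin": [0, 0, 0, 0]}}

```text
clock: 28.75
ee_pos: [0.3962, -0.2989, 0.1288]
tool_rot: [-0.003, 0.7, 0.714, -0.0]
wrist_force: [0.7, -0.1, 0.6]
gripper_width: 0.5
grip_force: 0.0
```

```bash
python3 - <<'E'
from h import *
to(.3985,-.2998,.083,91.3)
p=grab('wrist');W=cloud(p); ribs(p,W)
E
```

```text
at [ 0.3962 -0.2989  0.1288] yaw 91.2 | shift [-1.  2. 46.] spin -0.1 | q6 -0.74 t 28.75
rib 3295 [ 398.1 -299.5] [16.  79.2] 1.3 0.0904
```

{"op": "drive_tool", "data": {"jaw": [0, 0, 0], "travel": [[0, 1, 25], [0, 1, 42], [0, 1, 47]], "spin": [0, 0, 0]}}

```text
clock: 29.1
ee_pos: [0.3987, -0.2999, 0.085]
tool_rot: [-0.0, 0.699, 0.715, -0.0]
wrist_force: [0.1, 0.1, 1.1]
gripper_width: 0.507
grip_force: 0.0
```

{"op": "drive_tool", "data": {"jaw": [-1, -1, -1, -1, -1], "travel": [[0, 0, 0], [0, 0, 0], [0, 0, 0], [0, 0, 0], [0, 0, 0]], "spin": [0, 0, 0, 0, 0], "force": 60}}

```text
clock: 29.6
ee_pos: [0.3993, -0.3005, 0.0868]
tool_rot: [0.001, 0.7, 0.715, 0.0]
wrist_force: [-0.9, 1.2, 7.0]
gripper_width: 0.169
grip_force: 60.8
```

{"op": "drive_tool", "data": {"jaw": [-1, -1, -1, -1], "travel": [[0, 0, -20], [0, 0, -60], [0, 0, -105], [0, 0, -150]], "spin": [0, 0, 0, 0]}}

```text
clock: 30.0
ee_pos: [0.3985, -0.2998, 0.2376]
tool_rot: [0.0, 0.7, 0.715, 0.0]
wrist_force: [1.2, 0.3, -1.9]
gripper_width: 0.167
grip_force: 59.6
```

{"op": "drive_tool", "data": {"jaw": [-1, -1, -1, -1, -1], "travel": [[40, 4, 0], [79, 8, 0], [119, 13, 0], [158, 17, 0], [198, 21, 0]], "spin": [-6, -12, -18, -24, -31]}}

```text
clock: 30.5
ee_pos: [0.4153, -0.1002, 0.236]
tool_rot: [0.001, 0.481, 0.877, 0.0]
wrist_force: [-0.1, -0.4, -1.6]
gripper_width: 0.171
grip_force: 59.7
```

{"op": "drive_tool", "data": {"jaw": [-1, -1, -1, -1, -1], "travel": [[32, 24, 0], [63, 48, 0], [95, 72, 0], [127, 96, 0], [159, 120, 0]], "spin": [-6, -12, -18, -24, -31]}}

```text
clock: 31.0
ee_pos: [0.4321, 0.0985, 0.2361]
tool_rot: [0.001, 0.229, 0.973, 0.0]
wrist_force: [0.4, -0.4, -0.8]
gripper_width: 0.167
grip_force: 59.7
```

{"op": "drive_tool", "data": {"jaw": [-1, -1, -1, -1, -1], "travel": [[15, 37, 0], [30, 74, 0], [44, 110, 0], [59, 147, 0], [74, 184, 0]], "spin": [-6, -12, -18, -24, -30.7]}}

```text
clock: 31.5
ee_pos: [0.4489, 0.2961, 0.236]
tool_rot: [0.0, -0.036, 0.999, 0.0]
wrist_force: [-0.2, -1.1, -1.6]
gripper_width: 0.17
grip_force: 59.7
```

{"op": "drive_tool", "data": {"jaw": [-1, -1, -1], "travel": [[0, 0, 45], [0, 0, 90], [0, 0, 90]], "spin": [0, 0, 0]}}

```text
clock: 31.8
ee_pos: [0.4468, 0.2934, 0.1408]
tool_rot: [-0.004, -0.034, 0.999, -0.002]
wrist_force: [-0.5, 0.3, -0.9]
gripper_width: 0.164
grip_force: 59.7
```

```bash
python3 - <<'E'
from h import *
to(.4473,.2946,.0365,184)
p=grab('wrist');W=cloud(p); ribs(p,W,(.3,.2,.025),(.6,.5,.06))
E
```

```text
at [0.4468 0.2934 0.1408] yaw -176.1 | shift [ -1.   2. 104.] spin -0.1 | q6 -1.13 t 31.8
rib 2285 [441.2 360.8] [79.1 16.5] 4.0 0.0394
rib 2703 [437.9 428.1] [79.3 16.9] 3.7 0.0392
```

{"op": "drive_tool", "data": {"jaw": [-1, -1, -1, -1, -1], "travel": [[0, 0, 45], [0, 0, 85], [0, 0, 98], [0, 0, 105], [0, 0, 109]], "spin": [0, 0, 0, 0, 0]}}

```text
clock: 32.35
ee_pos: [0.4504, 0.295, 0.0383]
tool_rot: [0.001, -0.034, 0.999, 0.001]
wrist_force: [0.6, -0.2, -1.7]
gripper_width: 0.167
grip_force: 59.6
```

{"op": "drive_tool", "data": {"jaw": [-0.4, -0.1, 0, 0, 0], "travel": [[0, 0, 0], [0, 0, 0], [0, 0, 0], [0, 0, -10], [0, 0, -50]], "spin": [0, 0, 0, 0, 0]}}

```text
clock: 32.85
ee_pos: [0.4477, 0.2936, 0.0847]
tool_rot: [-0.003, -0.034, 0.999, -0.001]
wrist_force: [0.1, 0.1, 0.5]
gripper_width: 0.498
grip_force: 0.0
```

{"op": "drive_tool", "data": {"jaw": [0.5, 1, 1, 1, 1], "travel": [[0, 0, -48], [0, 0, -96], [0, 0, -144], [0, 0, -180], [0, 0, -180]], "spin": [0, 0, 0, 0, 0]}}

```text
clock: 33.35
ee_pos: [0.4501, 0.295, 0.2727]
tool_rot: [0.004, -0.034, 0.999, 0.002]
wrist_force: [0.1, 0.1, -0.4]
gripper_width: 1.0
grip_force: 0.0
```

```bash
python3 - <<'E'
from h import *
p=grab('wrist');W=cloud(p); ribs(p,W,(.3,.2,.025),(.6,.5,.06))
p=grab('top');W=cloud(p);im=p['image'][165:260,285:390,::-1];cv2.imwrite('pics/tote.png',cv2.resize(im,None,fx=5,fy=5,interpolation=cv2.INTER_CUBIC))
m=np.all((W>[.35,-.40,.03])&(W<[.58,-.19,.052]),-1)
nn,l,st,_=cv2.connectedComponentsWithStats(m.astype(np.uint8))
for i in range(1,nn):
    if st[i,4]>40: Q=W[l==i];print(st[i],cv2.minAreaRect((Q[:,:2]*1000).astype(np.float32)),np.median(Q[:,2]),np.median(p['image'][l==i],0))
for t in ['roll_mid','battery_mid','reader_mid']:
    for d in finder.silhouettes(p,t)[:2]: print(t,d['conf'],np.round(d['box']))
to(.46,-.295,.26,90)
E
```

```text
rib 985 [441.6 360.9] [79.2 16.5] 3.6 0.0394
rib 1096 [438.2 428.5] [79.  16.5] 4.1 0.0393
rib 906 [450.2 295.4] [78.7 15.9] 4.3 0.0395
[368 174   4  67 108] ((482.122314453125, -396.5359191894531), (192.54986572265625, 3.747189521789551), 1.5602667331695557) 0.04035464085427398 [39. 82. 49.]
[344 181  24  26 287] ((517.2246704101562, -354.1512451171875), (72.13665008544922, 64.47071075439453), 6.304518222808838) 0.04880452603960683 [143.  49.  44.]
[324 225  33  17 362] ((406.02984619140625, -309.8287048339844), (90.15047454833984, 43.7161979675293), 87.18439483642578) 0.049059198481833044 [ 44.  77. 137.]
battery_mid 0.81 [323. 224. 354. 244.]
reader_mid 0.81 [341. 181. 369. 211.]
at [0.4488 0.2942 0.2653] yaw -176.1 | shift [  29. -589.    6.] spin 93.9 | q6 -1.13 t 33.6
```

View pics/tote.png

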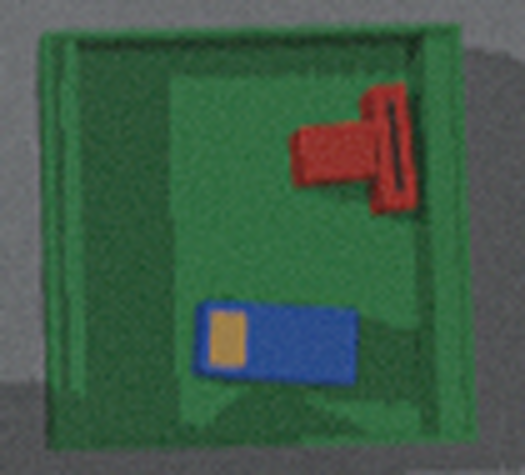

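The crop shows two modules in the tote: the red reader at (350,150), stem towards +y, and the blue battery at (277,342). No roll is visible. Next I look at the nests.

{"op": "drive_tool", "data": {"jaw": [1, 1, 1, 1, 1], "travel": [[-21, -34, 0], [-42, -68, 0], [-62, -101, 0], [-83, -135, 0], [-104, -169, 0]], "spin": [8.5, 17, 25.5, 34, 42.5]}}

```text
clock: 34.1
ee_pos: [0.5649, 0.1315, 0.2653]
tool_rot: [-0.001, 0.333, 0.943, -0.0]
wrist_force: [0.2, 1.2, 0.1]
gripper_width: 0.998
grip_force: 0.0
```

{"op": "drive_tool", "data": {"jaw": [1, 1, 1, 1, 1], "travel": [[-38, -11, 0], [-76, -22, 0], [-115, -33, 0], [-153, -44, 0], [-191, -55, 0]], "spin": [8.5, 17, 25.5, 34, 42.5]}}

```text
clock: 34.6
ee_pos: [0.68, -0.0306, 0.265]
tool_rot: [-0.001, 0.652, 0.758, -0.001]
wrist_force: [0.5, 0.7, 0.2]
gripper_width: 1.002
grip_force: 0.0
```

{"op": "drive_tool", "data": {"jaw": [0.45, 0.45, 0.45], "travel": [[0, 0, 0], [0, 0, 0], [0, 0, 0]], "spin": [8, 8, 8]}}

```text
clock: 34.9
ee_pos: [0.6792, -0.0287, 0.2655]
tool_rot: [-0.001, 0.7, 0.714, -0.0]
wrist_force: [0.7, 0.3, -0.8]
gripper_width: 0.728
grip_force: 0.0
```

```bash
python3 - <<'E'
from h import *
to(.406,-.31,.25,87.2)
p=grab('wrist');W=cloud(p);save(p,'w3.png');np.save('w3.npy',W)
m=np.all((W>[.58,-.1,.034])&(W<[.78,.25,.048]),-1)
nn,l,st,_=cv2.connectedComponentsWithStats(m.astype(np.uint8))
for i in range(1,nn):
    if st[i,4]>300:
        Q=W[l==i]; print(st[i],[np.round(v,1) for v in cv2.minAreaRect((Q[:,:2]*1000).astype(np.float32))],np.median(Q[:,2]))
m=np.all((W>[.58,-.12,.050])&(W<[.78,.25,.060]),-1);Q=W[m];print('case top',[np.round(v,1) for v in cv2.minAreaRect((Q[:,:2]*1000).astype(np.float32))],np.median(Q[:,2]))
E
```

```text
at [ 0.6792 -0.0287  0.2655] yaw 91.2 | shift [-276. -279.   16.] spin 4.0 | q6 -0.12 t 34.9
[ 257    0   66   30 1461] [array([686.3, 145.9]), array([64.2, 26.2]), np.float64(0.9)] 0.04141210724493999
[ 238   58   95   57 4732] [array([683.2,  78.2]), array([50.1, 96.6]), np.float64(88.1)] 0.04140300643342429
[ 245  131   64   71 2900] [array([676.4,  -7.5]), array([78.3, 70.3]), np.float64(88.1)] 0.04133098196767576
[216 170  10  37 331] [array([612.5, -32.8]), array([42.2, 11.1]), np.float64(88.0)] 0.04641211656642602
case top [array([682.7,  50. ]), array([215. , 120.4]), np.float64(88.4)] 0.05470650836768551
```

View pics/w3.png

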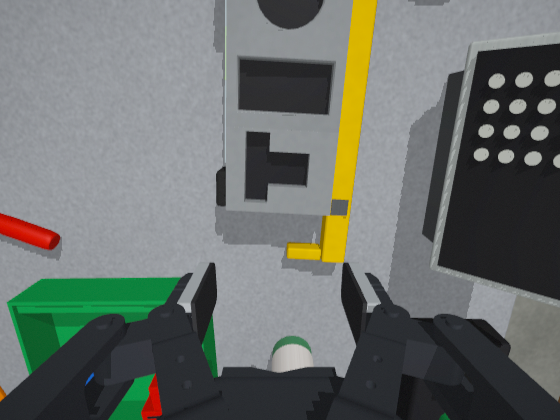

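The wrist view shows the base flush along the yellow bar (350,100), with the oblong nest at (285,87) and the T nest at (275,168). Now to the battery.

{"op": "drive_tool", "data": {"jaw": [0.45, 0.45, 0.45, 0.45, 0.45], "travel": [[-28, -28, 0], [-56, -56, 0], [-84, -84, 0], [-112, -112, 0], [-138, -140, 0]], "spin": [1, 2, 3, 4, 4]}}

```text
clock: 35.45
ee_pos: [0.5403, -0.1696, 0.2666]
tool_rot: [0.0, 0.725, 0.689, 0.0]
wrist_force: [0.6, -1.1, 0.5]
gripper_width: 0.721
grip_force: 0.0
```

{"op": "drive_tool", "data": {"jaw": [0.45, 0.45, 0.45, 0.45, 0.45], "travel": [[-28, -26, 0], [-56, -52, 0], [-84, -78, 0], [-112, -104, 0], [-148, -130, 0]], "spin": [0, 0, 0, 0, 0]}}

```text
clock: 35.95
ee_pos: [0.4029, -0.3099, 0.2667]
tool_rot: [0.0, 0.724, 0.69, 0.0]
wrist_force: [1.5, -0.2, 0.7]
gripper_width: 0.722
grip_force: 0.0
```

{"op": "drive_tool", "data": {"jaw": [0.45, 0.45, 0.45, 0.45], "travel": [[0, 0, 45], [0, 0, 90], [0, 0, 120], [0, 0, 120]], "spin": [0, 0, 0, 0]}}

```text
clock: 36.35
ee_pos: [0.4026, -0.3085, 0.1431]
tool_rot: [-0.003, 0.725, 0.689, -0.0]
wrist_force: [-0.3, 0.0, 0.7]
gripper_width: 0.727
grip_force: 0.0
```

```bash
cat >> h.py <<'E'
def mods(n='wrist',lo=(.35,-.41,.042),hi=(.585,-.18,.056)):
    p=grab(n);W=cloud(p);im=p['image'].astype(int)
    for nm,c,o in(('red',0,(1,2)),('blue',2,(0,))):
        m=np.all((W>lo)&(W<hi),-1)&np.all([im[...,c]>1.5*im[...,k] for k in o],0)
        m=cv2.morphologyEx(m.astype(np.uint8),cv2.MORPH_CLOSE,np.ones((9,9)));m&=np.all((W>lo)&(W<hi),-1)
        nn,l,st,_=cv2.connectedComponentsWithStats(m)
        if nn>1:
            i=1+np.argmax(st[1:,4]);Q=W[l==i]; print(nm,st[i,4],[np.round(v,1) for v in cv2.minAreaRect((Q[:,:2]*1000).astype(np.float32))],np.round(np.median(Q[:,2]),4))
    return p,W
E
python3 - <<'E'
from h import *
to(.406,-.31,.036,87.2)
p,W=mods();save(p,'w4.png')
E
```

```text
at [ 0.4026 -0.3085  0.1431] yaw 87.1 | shift [ -2.   4. 107.] spin -0.1 | q6 -0.68 t 36.35
red 4031 [array([ 518.7, -352.4]), array([69.6, 64.5]), np.float64(4.6)] 0.0486
blue 15716 [array([ 467.7, -294.6]), array([232. , 229.5]), np.float64(1.0)] 0.0534
```

View pics/w4.png

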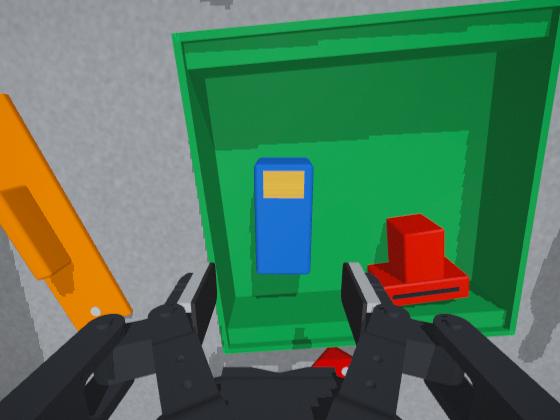

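```bash
sed -i "s/('blue',2,(0,))/('blue',2,(0,1))/" h.py; sed -i "s/im\[...,c\]>1.5\*im/im[...,c]>1.25*im/" h.py
python3 - <<'E'
from h import *
to(.406,-.31,.036,87.2)
p,W=mods()
E
```

```text
at [ 0.4037 -0.3094  0.1458] yaw 87.1 | shift [ -1.   3. 110.] spin -0.1 | q6 -0.68 t 36.4
red 3953 [array([ 518.9, -352.8]), array([69.4, 64.7]), np.float64(6.5)] 0.0485
blue 5028 [array([ 406.1, -308.1]), array([88.4, 43.7]), np.float64(87.3)] 0.0485
```

{"op": "drive_tool", "data": {"jaw": [0.45, 0.45, 0.45, 0.45, 0.45], "travel": [[0, 3, 45], [0, 3, 80], [0, 3, 100], [0, 3, 109], [0, 3, 110]], "spin": [0, 0, 0, 0, 0]}}

```text
clock: 36.95
ee_pos: [0.4076, -0.3107, 0.0373]
tool_rot: [0.001, 0.726, 0.688, 0.0]
wrist_force: [-0.1, 1.1, -0.0]
gripper_width: 0.725
grip_force: 0.0
```

{"op": "drive_tool", "data": {"jaw": [-1, -1, -1, -1, -1], "travel": [[0, 0, 0], [0, 0, 0], [0, 0, 0], [0, 0, 0], [0, 0, 0]], "spin": [0, 0, 0, 0, 0], "force": 80}}

```text
clock: 37.45
ee_pos: [0.4078, -0.311, 0.0385]
tool_rot: [0.002, 0.726, 0.688, 0.0]
wrist_force: [-1.2, 1.0, 8.8]
gripper_width: 0.496
grip_force: 82.4
```

{"op": "drive_tool", "data": {"jaw": [-1, -1, -1, -1, -1], "travel": [[0, 0, -25], [0, 0, -65], [0, 0, -110], [0, 0, -155], [0, 0, -170]], "spin": [0, 0, 0, 0, 0]}}

```text
clock: 37.95
ee_pos: [0.4079, -0.3111, 0.2124]
tool_rot: [0.004, 0.726, 0.688, 0.0]
wrist_force: [-0.1, -0.4, -3.0]
gripper_width: 0.501
grip_force: 82.7
```

```bash
python3 - <<'E'
from h import *
to(.6835,.078,.2,178)
E
```

```text
at [ 0.4079 -0.3111  0.2124] yaw 86.9 | shift [403. 254.  12.] spin -91.1 | q6 -0.67 t 37.95
```

{"op": "drive_tool", "data": {"jaw": [-1, -1, -1, -1, -1], "travel": [[27, 17, 0], [54, 34, 0], [81, 51, 0], [108, 68, 0], [134.5, 85, 0]], "spin": [-6, -12, -18, -24, -30]}}

```text
clock: 38.45
ee_pos: [0.4997, -0.1794, 0.2077]
tool_rot: [0.001, 0.521, 0.853, 0.0]
wrist_force: [0.1, -0.1, -2.5]
gripper_width: 0.497
grip_force: 82.5
```

{"op": "drive_tool", "data": {"jaw": [-1, -1, -1, -1, -1], "travel": [[15, 28, 0], [30, 56, 0], [44, 85, 0], [59, 113, 0], [74, 141, 0]], "spin": [-6, -12, -18, -24, -30]}}

```text
clock: 38.95
ee_pos: [0.5919, -0.0496, 0.2076]
tool_rot: [0.001, 0.283, 0.959, 0.0]
wrist_force: [0.6, -0.6, -2.8]
gripper_width: 0.493
grip_force: 82.4
```

{"op": "drive_tool", "data": {"jaw": [-1, -1, -1, -1, -1], "travel": [[-1, 32, 0], [-3, 64, 0], [-4, 96, 0], [-5, 127, 0], [-7, 159, 0]], "spin": [-6, -12, -18, -24, -31]}}

```text
clock: 39.45
ee_pos: [0.6844, 0.0798, 0.2077]
tool_rot: [0.001, 0.016, 1.0, 0.0]
wrist_force: [0.7, -1.5, -3.2]
gripper_width: 0.497
grip_force: 82.4
```

{"op": "drive_tool", "data": {"jaw": [-1, -1, -1, -1], "travel": [[0, 0, 40], [0, 0, 80], [0, 0, 90], [0, 0, 90]], "spin": [0, 0, 0, 0]}}

```text
clock: 39.85
ee_pos: [0.6835, 0.0785, 0.1161]
tool_rot: [-0.001, 0.018, 1.0, -0.0]
wrist_force: [0.2, 0.5, -2.8]
gripper_width: 0.496
grip_force: 82.3
```

```bash
python3 - <<'E'
from h import *
to(.6855,.078,.09,178.1)
p=grab('wrist');W=cloud(p);save(p,'w5.png')
for nm,lo,hi in(('nest/batt',(.6,.03,.03),(.76,.13,.048)),('battop',(.6,.02,.1),(.77,.14,.16))):
    m=np.all((W>lo)&(W<hi),-1)
    nn,l,st,_=cv2.connectedComponentsWithStats(m.astype(np.uint8))
    for i in range(1,nn):
        if st[i,4]>200: Q=W[l==i]; print(nm,st[i],np.round(Q.min(0),4),np.round(Q.max(0),4),[np.round(v,1) for v in cv2.minAreaRect((Q[:,:2]*1000).astype(np.float32))])
E
```

```text
at [0.6835 0.0785 0.1161] yaw 177.9 | shift [-2. -0. 26.] spin -0.2 | q6 -1.47 t 39.85
nest/batt [ 198  135  158    9 1193] [0.6188 0.03   0.03  ] [0.6251 0.1299 0.0467] [array([621.4,  80. ]), array([99.9,  4.4]), np.float64(88.1)]
nest/batt [ 238  164   79   14 1004] [0.6355 0.0545 0.0388] [0.6461 0.1049 0.0479] [array([640.9,  79.7]), array([50.3,  9.6]), np.float64(88.6)]
battop [  115   182   327   191 24769] [0.6366 0.0254 0.1   ] [0.7269 0.1332 0.16  ] [array([681.3,  79.3]), array([91.2, 89.7]), np.float64(42.1)]
```

View pics/w5.png

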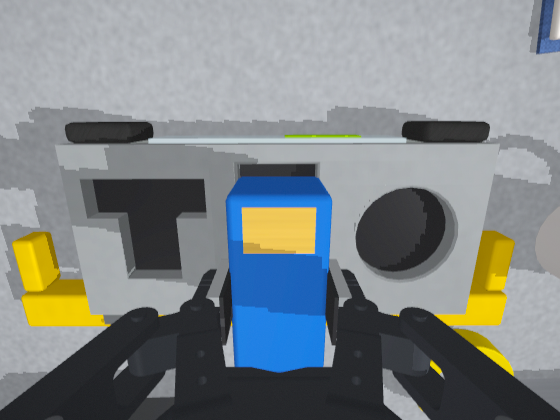

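The battery, yellow label towards the robot, hangs over the oblong nest at (280,250). The empty T nest is at (150,225). The battery needs 2 mm more in +x, then down.

{"op": "drive_tool", "data": {"jaw": [-1, -1, -1, -1, -1], "travel": [[-2, 0, 0], [-2, 0, 12], [-2, 0, 20], [-2, 0, 26], [-2, 0, 30]], "spin": [0, 0, 0, 0, 0]}}

```text
clock: 40.4
ee_pos: [0.6856, 0.0785, 0.0854]
tool_rot: [-0.001, 0.018, 1.0, -0.0]
wrist_force: [0.1, 0.8, -2.7]
gripper_width: 0.497
grip_force: 82.4
```

{"op": "drive_tool", "data": {"jaw": [-1, -1, -1, -1], "travel": [[0, 0, 4], [0, 0, 8], [0, 0, 11], [0, 0, 12]], "spin": [0, 0, 0, 0]}}

```text
clock: 40.8
ee_pos: [0.6859, 0.0785, 0.0745]
tool_rot: [-0.0, 0.018, 1.0, -0.0]
wrist_force: [-6.2, -0.9, 6.5]
gripper_width: 0.498
grip_force: 83.4
```

```bash
python3 - <<'E'
from h import *
to(.6855,.078,.0745,178.1); print(sensors.get_state()['wrist_force'])
E
```

```text
at [0.6859 0.0785 0.0745] yaw 177.9 | shift [ 0. -1.  0.] spin -0.2 | q6 -1.47 t 40.8
[-6.23641525 -0.86735472  6.5272381 ]
```

{"op": "drive_tool", "data": {"jaw": [0.1, 0.3, 0.4, 0.4, 0.4], "travel": [[0, 0, 0], [0, 0, 0], [0, 0, 0], [0, 0, -20], [0, 0, -65]], "spin": [0, 0, 0, 0, 0]}}

```text
clock: 41.3
ee_pos: [0.6843, 0.0784, 0.1362]
tool_rot: [-0.003, 0.018, 1.0, -0.0]
wrist_force: [0.7, 0.4, 0.1]
gripper_width: 0.7
grip_force: 0.0
```

{"op": "drive_tool", "data": {"jaw": [0.4, 0.4, 0.4, 0.4], "travel": [[0, 0, -45], [0, 0, -90], [0, 0, -110], [0, 0, -110]], "spin": [0, 0, 0, 0]}}

```text
clock: 41.7
ee_pos: [0.6867, 0.0786, 0.2536]
tool_rot: [0.003, 0.018, 1.0, 0.0]
wrist_force: [0.5, -0.5, -1.0]
gripper_width: 0.702
grip_force: 0.0
```

```bash
python3 - <<'E'
from h import *
to(.5187,-.3525,.24,96)
p,W=mods('wrist',(.6,.0,.075),(.77,.15,.105))
p,W=mods('top')
W=cloud(grab('scene')); ribs(p,W,(.3,.2,.025),(.6,.5,.06))
E
```

```text
at [0.6867 0.0786 0.2536] yaw 177.9 | shift [ 152. -437.   12.] spin 81.9 | q6 -1.47 t 41.7
blue 3202 [array([684.7,  79.3]), array([44. , 89.4]), np.float64(88.0)] 0.0846
red 335 [array([ 516.3, -354.1]), array([69.2, 64.3]), np.float64(5.2)] 0.05
rib 117 [451.1 425.8] [56.1 19.5] 1.1 0.0384
```

{"op": "drive_tool", "data": {"jaw": [0.4, 0.4, 0.4, 0.4, 0.4], "travel": [[15, -43, 0], [31, -85, 0], [46, -128, 0], [61, -171, 0], [77, -213.5, 0]], "spin": [8, 16, 24, 33, 41]}}

```text
clock: 42.35
ee_pos: [0.5999, -0.1335, 0.2476]
tool_rot: [-0.001, 0.37, 0.929, -0.0]
wrist_force: [0.4, -0.0, -0.4]
gripper_width: 0.702
grip_force: 0.0
```

{"op": "drive_tool", "data": {"jaw": [0.4, 0.4, 0.4, 0.4, 0.4], "travel": [[-16, -42, 0], [-33, -85, 0], [-49, -127, 0], [-66, -169, 0], [-82, -211, 0]], "spin": [8, 16, 24, 33, 41]}}

```text
clock: 42.85
ee_pos: [0.5157, -0.3436, 0.2477]
tool_rot: [-0.001, 0.672, 0.741, -0.0]
wrist_force: [-0.0, 0.4, -0.1]
gripper_width: 0.701
grip_force: 0.0
```

{"op": "drive_tool", "data": {"jaw": [0.4, 0.4, 0.4, 0.4], "travel": [[0, 0, 45], [0, 0, 85], [0, 0, 100], [0, 0, 100]], "spin": [0, 0, 0, 0]}}

```text
clock: 43.25
ee_pos: [0.5162, -0.3414, 0.1467]
tool_rot: [-0.003, 0.67, 0.743, -0.0]
wrist_force: [0.8, -0.0, 0.7]
gripper_width: 0.699
grip_force: 0.0
```

```bash
python3 - <<'E'
from h import *
to(.5177,-.3425,.037,96)
p,W=mods();save(p,'w6.png')
m=p['image'].astype(int); r=(m[...,0]>1.5*m[...,1])&np.all((W>(.45,-.42,.044))&(W<(.58,-.28,.052)),-1)
P=W[r][:,:2]*1000; a=np.radians(96); best=[]
for a in np.radians(np.arange(90,103,.5)):
    X=np.array([np.cos(a),np.sin(a)]);Y=np.array([-X[1],X[0]]); u,v=P@X,P@Y
    st=u>np.percentile(u,98)-35
    w=np.percentile(v[st],99)-np.percentile(v[st],1); best.append((w,np.degrees(a),np.percentile(u,99.7),(np.percentile(v[st],99)+np.percentile(v[st],1))/2,(np.ptp(u))))
b=min(best);print(b); a=np.radians(b[1]);X=np.array([np.cos(a),np.sin(a)]);Y=np.array([-X[1],X[0]]);print('mid',(b[2]-28)*X+b[3]*Y)
E
```

```text
at [ 0.5162 -0.3414  0.1467] yaw 95.9 | shift [ -2.   2. 110.] spin -0.1 | q6 -0.75 t 43.25
red 4235 [array([ 518., -353.]), array([71.5, 63.9]), np.float64(5.2)] 0.0485
(np.float64(30.72373391600115), np.float64(95.5), np.float64(-369.2757880994095), np.float64(-481.4434235472344), np.float64(63.76202387614251))
mid [ 517.3041504  -349.30250195]
```

View pics/w6.png

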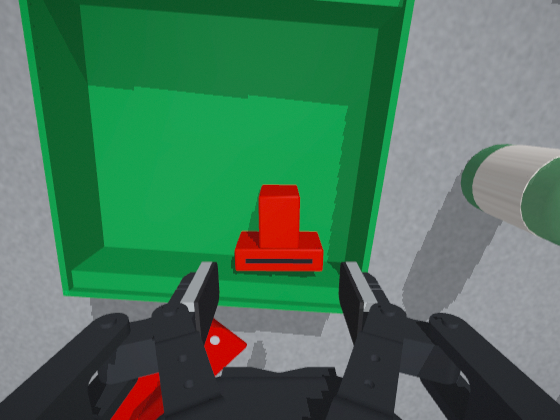

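The reader sits squarely between the fingers: stem (279,215), bar (279,250). No other module is in the tote.

{"op": "drive_tool", "data": {"jaw": [0.4, 0.4, 0.4, 0.4, 0.4], "travel": [[-1, 1, 45], [-1, 1, 80], [-1, 1, 100], [-1, 1, 109], [-1, 1, 110]], "spin": [0.4, 0.4, 0.4, 0.4, 0.4]}}

```text
clock: 43.8
ee_pos: [0.5186, -0.3432, 0.0402]
tool_rot: [0.001, 0.672, 0.74, 0.0]
wrist_force: [-0.7, -0.4, -0.5]
gripper_width: 0.698
grip_force: 0.0
```

{"op": "drive_tool", "data": {"jaw": [-1, -1, -1, -1, -1], "travel": [[0, 0, 0], [0, 0, 0], [0, 0, 0], [0, 0, 0], [0, 0, 0]], "spin": [0, 0, 0, 0, 0], "force": 80}}

```text
clock: 44.3
ee_pos: [0.5189, -0.3436, 0.0415]
tool_rot: [0.002, 0.672, 0.74, 0.0]
wrist_force: [-0.7, 1.3, 6.7]
gripper_width: 0.355
grip_force: 80.5
```

{"op": "drive_tool", "data": {"jaw": [-1, -1, -1, -1, -1], "travel": [[0, 0, -25], [0, 0, -65], [0, 0, -110], [0, 0, -155], [0, 0, -170]], "spin": [0, 0, 0, 0, 0]}}

```text
clock: 44.8
ee_pos: [0.5191, -0.3437, 0.2156]
tool_rot: [0.004, 0.672, 0.74, 0.0]
wrist_force: [0.6, -0.7, -1.0]
gripper_width: 0.355
grip_force: 80.0
```

```bash
python3 - <<'E'
from h import *
to(.6865,-.0076,.2,-1.9)
E
```

```text
at [ 0.5191 -0.3437  0.2156] yaw 95.5 | shift [319. 199.  15.] spin 97.4 | q6 -0.74 t 44.8
```

{"op": "drive_tool", "data": {"jaw": [-1, -1, -1, -1, -1], "travel": [[21, 13, 0], [42, 27, 0], [64, 40, 0], [85, 53, 0], [106, 66, 0]], "spin": [6.5, 13, 19.5, 26, 32.5]}}

```text
clock: 45.3
ee_pos: [0.5738, -0.2302, 0.2093]
tool_rot: [-0.0, 0.854, 0.521, -0.0]
wrist_force: [-0.3, 0.0, -0.9]
gripper_width: 0.355
grip_force: 79.8
```

{"op": "drive_tool", "data": {"jaw": [-1, -1, -1, -1, -1], "travel": [[25, 0, 0], [50, 0, 0], [75, 0, 0], [100, -1, 0], [125, -1, 0]], "spin": [6.5, 13, 19.5, 26, 32.5]}}

```text
clock: 45.8
ee_pos: [0.6296, -0.1183, 0.2093]
tool_rot: [-0.0, 0.965, 0.261, -0.0]
wrist_force: [0.7, -0.6, -2.7]
gripper_width: 0.353
grip_force: 79.8
```

{"op": "drive_tool", "data": {"jaw": [-1, -1, -1, -1, -1], "travel": [[21, -14, 0], [42, -27, 0], [63, -41, 0], [84, -54, 0], [105, -68, 0]], "spin": [6.5, 13, 19.5, 26, 32.4]}}

```text
clock: 46.3
ee_pos: [0.6855, -0.0065, 0.2092]
tool_rot: [-0.0, 1.0, -0.019, -0.0]
wrist_force: [-0.1, 0.1, -1.9]
gripper_width: 0.352
grip_force: 79.8
```

{"op": "drive_tool", "data": {"jaw": [-1, -1, -1, -1], "travel": [[0, 0, 40], [0, 0, 80], [0, 0, 90], [0, 0, 90]], "spin": [0, 0, 0, 0]}}

```text
clock: 46.7
ee_pos: [0.6848, -0.0075, 0.1182]
tool_rot: [-0.0, 1.0, -0.016, -0.001]
wrist_force: [0.3, -0.5, -1.2]
gripper_width: 0.352
grip_force: 79.7
```

```bash
python3 - <<'E'
from h import *
to(.6867,-.0076,.0775,-1.9)
p=grab('wrist');W=cloud(p);save(p,'w7.png')
m=np.all((W>(.6,-.08,.034))&(W<(.74,.04,.048)),-1)
nn,l,st,_=cv2.connectedComponentsWithStats(m.astype(np.uint8))
for i in range(1,nn):
    if st[i,4]>150: Q=W[l==i]; print('nest',st[i],np.round(Q.min(0),4),np.round(Q.max(0),4))
im=p['image'].astype(int); r=(im[...,0]>1.5*im[...,1])&(W[...,2]>.08); Q=W[r]; t=np.percentile(Q[:,2],90);print('reader top z',t)
Q=Q[Q[:,2]>t-.003];print(len(Q),np.round(np.percentile(Q,.3,axis=0),4),np.round(np.percentile(Q,99.7,axis=0),4))
m=np.all((W>(.6,.03,.075))&(W<(.77,.15,.1)),-1)&(im[...,2]>1.25*im[...,0]);Q=W[m];print('batt',np.round(Q.min(0),4),np.round(Q.max(0),4))
E
```

```text
at [ 0.6848 -0.0075  0.1182] yaw -1.9 | shift [ 2.  0. 41.] spin 0.0 | q6 1.54 t 46.7
nest [ 251  199   57   21 1124] [ 0.6918 -0.0269  0.0395] [0.708  0.0117 0.0478]
reader top z 0.125944876022331
8146 [ 0.6436 -0.0267  0.1232] [0.7071 0.0146 0.1454]
batt [0.6403 0.0551 0.075 ] [0.7301 0.1017 0.0868]
```

View pics/w7.png

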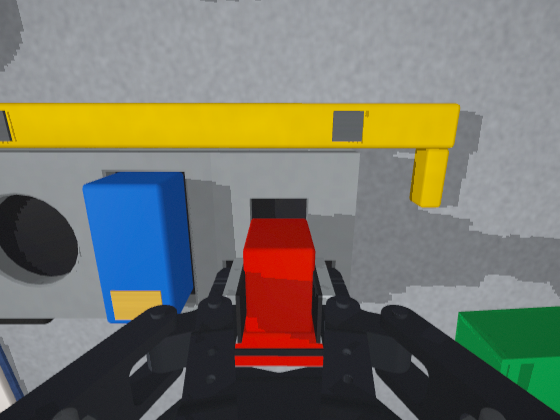

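The reader is above the T nest, the nest's far end visible at (279,208). The battery is seated at (140,245). I'll check the far wall's position before lowering.

```bash
python3 - <<'E'
from h import *
p=grab('wrist');W=cloud(p)
for c in(262,279,296):
    print(c,[(r,round(W[r,c,0]*1000,1),round(W[r,c,2]*1000,1)) for r in range(186,222,2)])
W3=np.load('w3.npy')
for r in (155,168,178):
    print(r,[(c,round(W3[r,c,0]*1000,1),round(W3[r,c,1]*1000,1),round(W3[r,c,2]*1000,1)) for c in list(range(240,256,2))+list(range(298,318,2))])
to(.6867,-.0076,.0775,-1.9)
E
```

```text
262 [(186, np.float64(719.9), np.float64(54.3)), (188, np.float64(718.8), np.float64(55.1)), (190, np.float64(717.3), np.float64(54.4)), (192, np.float64(716.3), np.float64(55.7)), (194, np.float64(714.5), np.float64(53.8)), (196, np.float64(713.4), np.float64(54.5)), (198, np.float64(712.1), np.float64(54.7)), (200, np.float64(707.2), np.float64(41.0)), (202, np.float64(705.8), np.float64(41.3)), (204, np.float64(704.2), np.float64(40.8)), (206, np.float64(702.6), np.float64(40.4)), (208, np.float64(701.2), np.float64(40.5)), (210, np.float64(700.0), np.float64(41.5)), (212, np.float64(699.0), np.float64(42.8)), (214, np.float64(697.3), np.float64(42.2)), (216, np.float64(695.5), np.float64(41.3)), (218, np.float64(693.6), np.float64(40.0)), (220, np.float64(708.2), np.float64(88.7))]
279 [(186, np.float64(719.7), np.float64(54.7)), (188, np.float64(718.2), np.float64(54.1)), (190, np.float64(717.3), np.float64(55.7)), (192, np.float64(715.7), np.float64(54.5)), (194, np.float64(714.4), np.float64(54.5)), (196, np.float64(713.0), np.float64(54.3)), (198, np.float64(711.8), np.float6
[... 4039 characters left out ...]
4(701.7), np.float64(-18.7), np.float64(41.2)), (300, np.float64(703.9), np.float64(-18.3), np.float64(42.9)), (302, np.float64(706.3), np.float64(-18.5), np.float64(41.7)), (304, np.float64(708.6), np.float64(-18.3), np.float64(42.2)), (306, np.float64(711.0), np.float64(-18.5), np.float64(40.7)), (308, np.float64(712.0), np.float64(-16.0), np.float64(53.9)), (310, np.float64(714.1), np.float64(-15.7), np.float64(55.2)), (312, np.float64(716.4), np.float64(-15.8), np.float64(54.7)), (314, np.float64(718.6), np.float64(-15.7), np.float64(54.8)), (316, np.float64(720.9), np.float64(-15.8), np.float64(53.8))]
at [ 0.6861 -0.0077  0.1216] yaw -1.9 | shift [ 0. -0. 44.] spin 0.0 | q6 1.54 t 46.8
```

{"op": "drive_tool", "data": {"jaw": [-1, -1, -1, -1, -1], "travel": [[0, 0, 10], [0, 0, 20], [0, 0, 26], [0, 0, 31], [0, 0, 34]], "spin": [0, 0, 0, 0, 0]}}

```text
clock: 47.3
ee_pos: [0.6852, -0.0075, 0.0847]
tool_rot: [-0.0, 1.0, -0.016, -0.0]
wrist_force: [-0.0, 0.1, -1.9]
gripper_width: 0.359
grip_force: 79.8
```

{"op": "drive_tool", "data": {"jaw": [-1, -1, -1], "travel": [[0, 0, 4], [0, 0, 7], [0, 0, 8]], "spin": [0, 0, 0]}}

```text
clock: 47.6
ee_pos: [0.6854, -0.0074, 0.0775]
tool_rot: [0.0, 1.0, -0.016, 0.0]
wrist_force: [-4.5, 1.0, 6.4]
gripper_width: 0.356
grip_force: 80.8
```

{"op": "drive_tool", "data": {"jaw": [-1, -1], "travel": [[0, 0, 1], [0, 0, 2]], "spin": [0, 0]}}

```text
clock: 47.8
ee_pos: [0.6855, -0.0074, 0.0775]
tool_rot: [0.0, 1.0, -0.016, 0.0]
wrist_force: [-13.9, 1.3, 23.0]
gripper_width: 0.36
grip_force: 82.8
```

{"op": "drive_tool", "data": {"jaw": [-1, -0.2, 0, 0.1, 0.1], "travel": [[0, 0, -2], [0, 0, -2], [0, 0, -2], [0, 0, -2], [0, 0, -30]], "spin": [0, 0, 0, 0, 0]}}

```text
clock: 48.3
ee_pos: [0.6836, -0.0074, 0.1015]
tool_rot: [-0.0, 1.0, -0.016, -0.003]
wrist_force: [0.2, 0.2, -0.8]
gripper_width: 0.549
grip_force: 0.0
```

{"op": "drive_tool", "data": {"jaw": [0.1, 0.1, 0.1, 0.1, 0.1], "travel": [[-15, 0, -45], [-55, 0, -90], [-100, 0, -120], [-145, 0, -130], [-180, 0, -130]], "spin": [0, 0, 0, 0, 0]}}

```text
clock: 48.8
ee_pos: [0.504, -0.0015, 0.2372]
tool_rot: [0.0, 1.0, -0.016, 0.002]
wrist_force: [0.8, -0.2, 0.4]
gripper_width: 0.549
grip_force: 0.0
```

{"op": "drive_tool", "data": {"jaw": [0.1, 0.1, 0.1, 0.1, 0.1], "travel": [[-30, 20, 0], [-60, 40, 0], [-80, 60, 0], [-80, 80, 0], [-80, 80, 0]], "spin": [0, 0, 0, 0, 0]}}

```text
clock: 49.3
ee_pos: [0.4225, -0.0803, 0.2357]
tool_rot: [0.0, 1.0, -0.017, 0.001]
wrist_force: [0.5, 1.1, -0.5]
gripper_width: 0.552
grip_force: 0.0
```

```bash
python3 - <<'E'
from h import *
p=grab('scene');W=cloud(p);im=p['image'][100:330,140:530,::-1];cv2.imwrite('pics/end.png',cv2.resize(im,None,fx=2,fy=2,interpolation=cv2.INTER_CUBIC))
ribs(p,W,(.3,.2,.025),(.6,.5,.06))
mods('scene',(.6,-.08,.07),(.77,.15,.1))
case('scene'); p,W=case('top'); ribs(p,W,(.3,.2,.025),(.6,.5,.06)); to(.4,0,.2,0)
E
```

```text
rib 189 [438.1 424.2] [79.5 18.2] 2.4 0.0387
rib 196 [440.7 357.7] [80.5 18.6] 3.2 0.0383
rib 198 [450.3 291.8] [81.4 20.4] 4.3 0.038
red 563 [array([675.1,  -9.1]), array([71.6, 65.6]), np.float64(89.0)] 0.085
blue 641 [array([684.5,  75.9]), array([45.9, 90.5]), np.float64(87.3)] 0.0849
far edge x=0.7390+0.0343*y sd 0.0004 yaw -1.96  y -0.059..0.209 n 3023
C [0.6816 0.0757] gaps L,R mm [np.float64(2.1), np.float64(2.1)] bump L [0.6125 0.1912] R [ 0.6047 -0.0347] rel yaw 0.01
far edge x=0.7383+0.0327*y sd 0.0016 yaw -1.87  y -0.057..0.210 n 2385
C [0.6808 0.0764] gaps L,R mm [np.float64(3.2), np.float64(2.7)] bump L [0.6115 0.1918] R [ 0.6041 -0.0341] rel yaw 0.1
rib 183 [450.3 293.3] [78.4 18.2] 4.2 0.0391
rib 194 [440.1 425.3] [78.7 16.1] 2.4 0.0389
rib 189 [443.  358.6] [77.8 19.1] 4.1 0.0388
at [ 0.423  -0.0783  0.2352] yaw -1.9 | shift [-26. -78.  35.] spin -1.9 | q6 1.33 t 49.5
```

View pics/end.png

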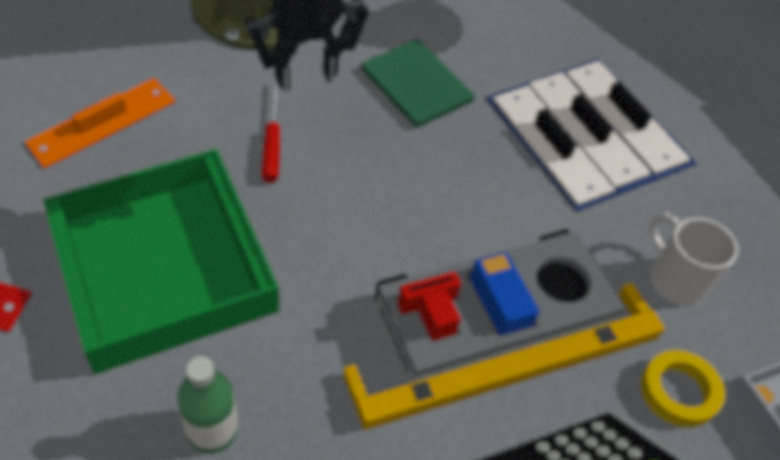

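The end view shows both modules seated (reader (432,303), battery (505,293)), the base against the yellow bar, and three covers rib up on the mat (590,130). The tote is empty, and the mug and bottle stand where they were.

```bash
python3 -c "
from h import *
print(ticket.job_done())"
```

```text
the job is handed in; nothing more can be done
None
```

The job is handed in: the base was pushed flush and square against the bar by its bumpers, then the battery and reader (the only modules in the tote) were seated in their nests and the three white covers laid flat, rib up, on the mat; the hand-in gave no verdict.

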